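# Rack the stirring rods and lock the tray

## Robot

A 7-joint arm with a two-finger parallel gripper is mounted at the origin on the work surface; the furniture and walls round the work are solid. World frame = base frame: x ahead of the robot, y to its left, z up, the work surface at z = 0. Lengths are in m, angles in degrees, forces in N, time in s.
With the tool pointing down it reaches from about 0.4 to 0.875 m from the base axis. Payload 19.3 kg.
Tool frame: the origin (TCP) lies at the very end of the fingers, on their centre line; the grasp point (between the pads) lies 19 mm behind it; z points along the fingers, y is the line along which they close (so a half turn about z gives the same grasp; the last joint's range is limited). The gripper opens to 85 mm and grips with 20 to 120 N. Pads are 22 mm wide; open, the fingers measure 114 mm over their backs; the gripper's body (76 mm by 85 mm) begins 54 mm behind the grasp point. The pads swing forward as they close: fully open they stand 13 mm farther back than shut.
Start: joints at [72.754, 29.874, -2.08, 91.645, 1.215, 58.505, -6.463], TCP at [0.143, -0.608, 0.231] pointing down, gripper open.
Joint ranges: [-166.77, 166.77], [-17.47, 122.26], [-85.68, 81.53], [9.62, 139.38], [-72.42, 252.41], [9.2, 110.78], [-144.41, 144.41]. Speed limits (degrees/s): [108.29, 108.29, 136.94, 136.94, 172.46, 172.46, 172.46].

## Interface

Orientations are given as [roll, pitch, yaw] about the fixed x, y, z axes, in that order (R = Rz(yaw) Ry(pitch) Rx(roll)).
In Python, from plant import get_obs, read_camera, calibration, close_job gives the robot as it stands. The module is installed in compiled form; this text tells all that it offers.
- The arm moves only by the shell command python3 -m handwheel 'ROWS'. ROWS is JSON, a list of rows, each an object with "twist": the turn, a rotation vector about the tool's x, y, z scaled (see below), a list of three; "linear": the shift along the tool's x, y, z scaled (see below), a list of three; "claw": the closure, from 0 (fully open) to 1 (shut). A call has 1 to 20 rows; each row shifts and turns the commanded pose from where the row before left it, along the tool's axes as they then stand; what a row does not reach is not made up. The controller multiplies each number of a shift by 0.02 m and each number of a turn by 0.1 rad. A row lasts 1/10 s, in which the tool goes at most 50 mm and 8.59 degrees, less where a joint would pass 70% of its speed; a pose out of reach is approached as far as the arm can. A call with a number of a shift or a turn outside -1 to 1 is refused whole. A call with a gripper value outside its range is refused whole. The fingers move at their own pace and stop on an object; the grip force is fixed at half the most. Time passes only in rows, so rows that do not move let the fingers close. It gives the time, the measured TCP pose, the force, the opening and the grip force at its end, in the units of the state.
- get_obs(): the state, without advancing time (a new reading comes with each control period).
- read_camera(name): name is "scene" or "top" or "wrist"; returns (picture, depth): 420x560x3 uint8, red, green, blue; 420x560 float32, m along the optical axis (not along the pixel's ray), 0 where there is no reading.
- calibration(name): a dict with "vfov" (degrees; the focal length in pixels is half the picture's height over the tangent of half this angle, whatever the lens; pixels are square), "cx", "cy" (the principal point, pixels), "position" and "orientation" of the camera in the world. Camera axes: x right, y down, z forward; pixel columns grow to the right and rows downward; lengths in m; the calibration is good to about 2 mm. The wrist camera is an equidistant fisheye: a pixel r from the principal point sees the ray r / f radians off the axis. A picture is of the moment at which its call begins: read the wrist's pose just before it. calibration takes no time and is no camera call; for the wrist camera it gives the pose at the moment of the call.
- close_job(): hands the job in; it is judged then, once.
The state is a dict: "time": time; "qpos": joint angles; "joint_vel": joint speeds; "tau": joint torques, N m; "tool_pos": TCP position; "eef_rot": TCP orientation; "force": force on the tool from outside, world axes, zero at the start; "torque": the same for the moment, N m; "gripper_width": finger opening in m; "gripper_force": force on a finger pad.
Only numpy, scipy, OpenCV 4.12 (cv2) and the standard library are available. Lean on these libraries where they do the work, as an engineer would, in place of code of your own. Each camera call takes 0.05 s, during which the arm holds its last target. There are 200 camera calls.

## Task

Lift the scoop of white stirring rods by its bridge handle, tip it low over the grooved tray so that the rods roll out and every rod ends lying in a groove of its own, and stand the empty scoop upright on the worktop clear of the tray. Then swing the tray's keeper frame shut over the rods, and slide every steel ring that is set out over the tray's upright post so that it lies on the closed keeper. Leave the bottle and the timer where they are.

Things in the scene. Friction and masses are not known exactly. Their poses are not given: they have to be found in the camera images.
- deck: Grooved deck of the fixed aluminium tray, 128 mm wide. Origin mid-deck on the groove floor, 36 mm above the worktop. Slope 0.175 rad: x points uphill, y along the grooves, z square to the deck. 9 ridges 4 mm wide, 12 mm high, at x = -83 to 61 mm, 18 mm apart; the 8 grooves between, 14 mm wide (middles x = -74 .. 52 mm), hold a rod each. Side walls 20 mm, end wall (x = -120 mm) 36 mm high.
- ramp_end (a point): Middle of the deck's open uphill edge (deck x = 102 mm, z = 17 mm). A smooth ramp leads from it to the ridge tops. Below the lowest ridge a shelf rises 0.25 rad to the end wall. A rod in its groove is flush with the ridge tops (centre 6 mm above the groove floor); later rods roll over full grooves into an empty one, or stop on top (centre 17 mm).
- post_top (a point): Top of the tray's upright steel post, 12 mm in diameter with a coned tip, 125 mm above the worktop, outside the tray's -y wall (deck x about -68 mm, y = -88 mm). Axes level with the tray's (z up, x uphill). The closed keeper's fork straddles the post, its level upper face about 76 mm below this point, 36 mm wide along x.
- keeper (a joint): Open steel keeper frame, 146 x 134 mm, hinged along the top of the tray's +y wall (line at deck y = 66, z = 20 mm). 0 = shut on the wall tops over the rods; 2.0 rad = open, leaning outwards, its fork up to 220 mm above the worktop; starts at 1.8 to 2.0. Stays open beyond about 1.6; pushed inwards past upright (under 2 N) it falls shut by itself in 1 to 2 s.
- keeper_edge (a point): A point on the keeper's free edge rail (10 mm wide, 6 mm thick, parallel to deck x) at deck x = 10 mm, 129 mm from the hinge line; a good place to push. The rail runs from deck x = -85 to 61 mm; the fork at its downhill end (deck x = -86 to -50 mm) stands out 47 mm beyond it.
- scoop: Steel scoop 120 x 108 mm, walls 22 mm high, 0.2 kg. Origin: centre of its underside. Open front at its -x, where the floor rises at 0.22 rad over the last 25 mm: rods stay in when level and roll out once the front is tipped down more than 0.25 rad. Bridge handle: black bar 14 x 14 mm, 108 mm long along y, centre at x = 0, z = 80 mm; the rods roll out beneath it.
- scoop_lip (a point): Middle of the scoop's front lip, at x = -65 mm, z = 8.5 mm in the scoop's frame.
- rod_1: White plastic stirring rod with round ends, 90 mm long, 12 mm in diameter, 30 g, lying across the scoop at the start (4 to 6 rods, the others are absent). Origin at its centre; its y axis runs along the rod.
- rod_2: White plastic stirring rod with round ends, 90 mm long, 12 mm in diameter, 30 g, lying across the scoop at the start (4 to 6 rods, the others are absent). Origin at its centre; its y axis runs along the rod.
- rod_3: White plastic stirring rod with round ends, 90 mm long, 12 mm in diameter, 30 g, lying across the scoop at the start (4 to 6 rods, the others are absent). Origin at its centre; its y axis runs along the rod.
- rod_4: White plastic stirring rod with round ends, 90 mm long, 12 mm in diameter, 30 g, lying across the scoop at the start (4 to 6 rods, the others are absent). Origin at its centre; its y axis runs along the rod.
- rod_5: White plastic stirring rod with round ends, 90 mm long, 12 mm in diameter, 30 g, lying across the scoop at the start (4 to 6 rods, the others are absent). Origin at its centre; its y axis runs along the rod.
- rod_6: White plastic stirring rod with round ends, 90 mm long, 12 mm in diameter, 30 g, lying across the scoop at the start (4 to 6 rods, the others are absent). Origin at its centre; its y axis runs along the rod.
- ring_1: Steel ring, outer diameter 44 mm, hole 16 mm, 15 mm high, 70 g, lying flat on a 3 mm dark rubber mat at the start (2 or 3 rings). Origin at the centre of its underside, z along its axis.
- ring_2: Steel ring, outer diameter 44 mm, hole 16 mm, 15 mm high, 70 g, lying flat on a 3 mm dark rubber mat at the start (2 or 3 rings). Origin at the centre of its underside, z along its axis.
- ring_3: Steel ring, outer diameter 44 mm, hole 16 mm, 15 mm high, 70 g, lying flat on a 3 mm dark rubber mat at the start (2 or 3 rings). Origin at the centre of its underside, z along its axis.
- bottle_mint: Bystander: screw-capped bottle 70 mm across, 142 mm high, loose. Origin at the centre of its underside.
- timer_unit: Bystander: small bench timer 92 x 58 x 23 mm, loose. Origin at the centre of its underside.
Mind the look-alikes: they are no part of the job. Leave any red look-alike of the scoop alone.

How it is judged (in metres and radians):
On the way, in this order (a step that is already met when the one before it is completed fails the run):
1. the scoop is tipped front down over the tray and rods roll out of it on to the deck (angle between scoop's own z axis and vertical above 0.22 rad and horizontal distance between scoop_lip and deck below 0.13 m and z of scoop_lip in the frame of deck between 0 and 0.09 m and ((z of rod_1 in the frame of deck between 0 and 0.06 m and x of rod_1 in the frame of deck between -0.1 and 0.1 m and y of rod_1 in the frame of deck between -0.06 and 0.06 m) or (z of rod_2 in the frame of deck between 0 and 0.06 m and x of rod_2 in the frame of deck between -0.1 and 0.1 m and y of rod_2 in the frame of deck between -0.06 and 0.06 m) or (z of rod_3 in the frame of deck between 0 and 0.06 m and x of rod_3 in the frame of deck between -0.1 and 0.1 m and y of rod_3 in the frame of deck between -0.06 and 0.06 m) or (z of rod_4 in the frame of deck between 0 and 0.06 m and x of rod_4 in the frame of deck between -0.1 and 0.1 m and y of rod_4 in the frame of deck between -0.06 and 0.06 m) or (z of rod_5 in the frame of deck between 0 and 0.06 m and x of rod_5 in the frame of deck between -0.1 and 0.1 m and y of rod_5 in the frame of deck between -0.06 and 0.06 m) or (z of rod_6 in the frame of deck between 0 and 0.06 m and x of rod_6 in the frame of deck between -0.1 and 0.1 m and y of rod_6 in the frame of deck between -0.06 and 0.06 m))), for 0.1 s.
2. every rod lies at rest in a groove, the keeper still open, and the scoop stands upright on the worktop clear of the tray (z of rod_1 in the frame of deck between 0.003 and 0.0082 m and x of rod_1 in the frame of deck between -0.085 and 0.063 m and y of rod_1 in the frame of deck between -0.03 and 0.03 m and angle between the y axis of each of rod_1, rod_2, rod_3, rod_4, rod_5, rod_6 and the y axis of deck, either way round below 0.12 rad and linear speed of each of rod_1, rod_2, rod_3, rod_4, rod_5, rod_6, scoop below 0.03 m/s and z of rod_2 in the frame of deck between 0.003 and 0.0082 m and x of rod_2 in the frame of deck between -0.085 and 0.063 m and y of rod_2 in the frame of deck between -0.03 and 0.03 m and z of rod_3 in the frame of deck between 0.003 and 0.0082 m and x of rod_3 in the frame of deck between -0.085 and 0.063 m and y of rod_3 in the frame of deck between -0.03 and 0.03 m and z of rod_4 in the frame of deck between 0.003 and 0.0082 m and x of rod_4 in the frame of deck between -0.085 and 0.063 m and y of rod_4 in the frame of deck between -0.03 and 0.03 m and z of rod_5 in the frame of deck between 0.003 and 0.0082 m and x of rod_5 in the frame of deck between -0.085 and 0.063 m and y of rod_5 in the frame of deck between -0.03 and 0.03 m and z of rod_6 in the frame of deck between 0.003 and 0.0082 m and x of rod_6 in the frame of deck between -0.085 and 0.063 m and y of rod_6 in the frame of deck between -0.03 and 0.03 m and angle between scoop's own z axis and vertical below 0.1 rad and height (world z) of scoop below 0.008 m and horizontal distance between scoop and deck above 0.15 m and value of joint keeper above 0.8 rad), for 0.2 s.
3. the keeper is shut over the rods (z of rod_1 in the frame of deck between 0.003 and 0.0082 m and x of rod_1 in the frame of deck between -0.085 and 0.063 m and y of rod_1 in the frame of deck between -0.03 and 0.03 m and angle between the y axis of each of rod_1, rod_2, rod_3, rod_4, rod_5, rod_6 and the y axis of deck, either way round below 0.12 rad and linear speed of each of rod_1, rod_2, rod_3, rod_4, rod_5, rod_6 below 0.03 m/s and z of rod_2 in the frame of deck between 0.003 and 0.0082 m and x of rod_2 in the frame of deck between -0.085 and 0.063 m and y of rod_2 in the frame of deck between -0.03 and 0.03 m and z of rod_3 in the frame of deck between 0.003 and 0.0082 m and x of rod_3 in the frame of deck between -0.085 and 0.063 m and y of rod_3 in the frame of deck between -0.03 and 0.03 m and z of rod_4 in the frame of deck between 0.003 and 0.0082 m and x of rod_4 in the frame of deck between -0.085 and 0.063 m and y of rod_4 in the frame of deck between -0.03 and 0.03 m and z of rod_5 in the frame of deck between 0.003 and 0.0082 m and x of rod_5 in the frame of deck between -0.085 and 0.063 m and y of rod_5 in the frame of deck between -0.03 and 0.03 m and z of rod_6 in the frame of deck between 0.003 and 0.0082 m and x of rod_6 in the frame of deck between -0.085 and 0.063 m and y of rod_6 in the frame of deck between -0.03 and 0.03 m and value of joint keeper below 0.06 rad), for 0.2 s.
At the end, for the whole second after the job is handed in: Rods at rest in grooves (centre under 8.2 mm above the deck floor, within 30 mm of mid-line and 0.12 rad of the grooves); scoop upright on the worktop 150 mm or more from the deck; keeper below 0.06 rad; every ring on the post within 6 mm of its axis, underside 30 to 85 mm below the top (all of step 3 and angle between scoop's own z axis and vertical below 0.1 rad and height (world z) of scoop below 0.008 m and horizontal distance between scoop and deck above 0.15 m and linear speed of each of scoop, ring_1, ring_2, ring_3 below 0.03 m/s and horizontal distance between each of ring_1, ring_2, ring_3 and post_top below 0.006 m and z of ring_1 in the frame of post_top between -0.085 and -0.03 m and angle between each of ring_1, ring_2, ring_3's own z axis and vertical below 0.2 rad and z of ring_2 in the frame of post_top between -0.085 and -0.03 m and z of ring_3 in the frame of post_top between -0.085 and -0.03 m); the robot touches nothing.
It fails at once if the bottle or the timer is pushed more than 3 cm (distance of any of bottle_mint, timer_unit from where it was at the start of the episode above 0.03 m).
It fails at once if a rod falls off the worktop (height (world z) of any of rod_1, rod_2, rod_3, rod_4, rod_5, rod_6 below -0.05 m).
Of rod_1, rod_2, rod_3, rod_4, rod_5, rod_6 only 4 to 6 are there at a start; the rules pass over those that are not, and their reading is None.
Of ring_1, ring_2, ring_3 only 2 to 3 are there at a start; the rules pass over those that are not, and their reading is None.
At some moment in a run one of ring_1, ring_2, ring_3, scoop may be knocked a few centimetres aside while the robot is not near it.
It also fails if it takes over 210 s, if anything falls off the work surface, if the arm or the gripper's body presses on something with over 40 N, if the wrist force passes 120 N, or if a joint passes its speed limit or range.

## Working session

There is one attempt and no reset: what is moved stays moved. The work goes in short steps, Python scripts to look and compute and a shell command to move; the robot and the scene stay as the last step left them, time stands still between calls to the robot, and variables do not carry over. Pictures are saved under pics/ and viewed, at most 14 in all, crops included, and the job is handed in when it is done.

```bash
ls; mkdir -p pics
cat > h.py <<'E'
import numpy as np, cv2
from scipy.spatial.transform import Rotation as R
from plant import get_obs, read_camera, calibration
def Rm(o): return R.from_euler('xyz',o,degrees=True).as_matrix()
def snap(n,tag):
    c=calibration(n); im,d=read_camera(n)
    np.savez('pics/%s.npz'%tag,im=im,d=d,pos=c['position'],o=np.array(c['orientation']),cal=[c['vfov'],c['cx'],c['cy']])
    cv2.imwrite('pics/%s.png'%tag,im[:,:,::-1]); return im,d,c
def cloud(tag):
    z=np.load('pics/%s.npz'%tag); v,cx,cy=z['cal']; f=210/np.tan(np.radians(v/2)); d=z['d']
    u,w=np.meshgrid(np.arange(560),np.arange(420)); 
    x=(u-cx)/f; y=(w-cy)/f
    if tag.startswith('wrist'):
        r=np.hypot(x,y)+1e-9; s=np.tan(r)/r; x=x*s;y=y*s
    P=np.stack([x*d,y*d,d],-1); M=z['o']
    M=M if M.shape==(3,3) else Rm(M)
    return z['im'],P@M.T+z['pos']
E
python3 - <<'E'
from h import *
print(get_obs())
for n in('scene','top','wrist'): print(snap(n,n+'0')[2])
E
```

```text
pics
{'time': 0.0, 'qpos': array([72.754811  , 29.90927971, -2.08133403, 91.6738252 ,  1.21491855,
       58.50614222, -6.46432844]), 'joint_vel': array([-0.05533205, -0.10860988,  0.11963076,  0.02983271,  0.00440925,
       -0.02660643,  0.05574379]), 'tau': array([-2.52465243e-04, -9.27113986e+01,  1.97951987e+00, -3.69932556e+01,
        1.76763354e-02,  8.00456037e-03, -1.13923778e-05]), 'tool_pos': array([ 0.14284449, -0.60809796,  0.23072414]), 'eef_rot': array([-1.79933017e+02,  5.12428233e-03,  1.32211612e+01]), 'force': array([0.28454746, 0.33253655, 0.55308638]), 'torque': array([-0.01808057,  0.0091668 , -0.0053498 ]), 'gripper_force': 0.0, 'gripper_width': 0.08577828404954574}
{'vfov': 50.07465383382187, 'cx': 279.1125221812252, 'cy': 199.92615088017683, 'position': array([-0.62397649, -0.60482592,  0.92862679]), 'orientation': array([-120.46088193,   -0.13163669,  -58.35836691])}
{'vfov': 48.23994381324175, 'cx': 273.05359946988426, 'cy': 206.6864618752155, 'position': array([0.44506391, 0.12250058, 1.66897173]), 'orientation': array([-174.24160842,    1.01766141,  -90.11328221])}
{'vfov': 65.70646984690485, 'cx': 288.01826116503423, 'cy': 205.9007752618907, 'position': array([ 0.21108438, -0.59237089,  0.37383716]), 'orientation': array([ 1.64066678e+02,  4.34609272e-02, -7.67667261e+01])}
```

View pics/top0.png

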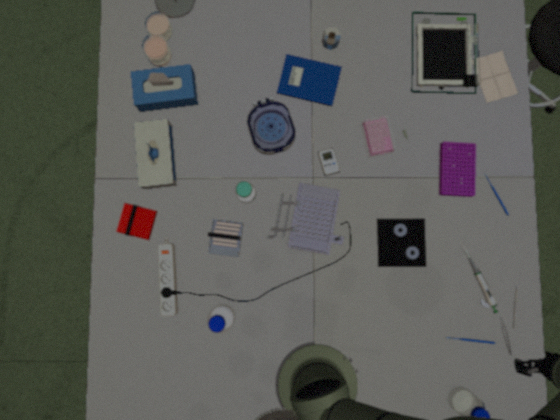

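View pics/scene0.png

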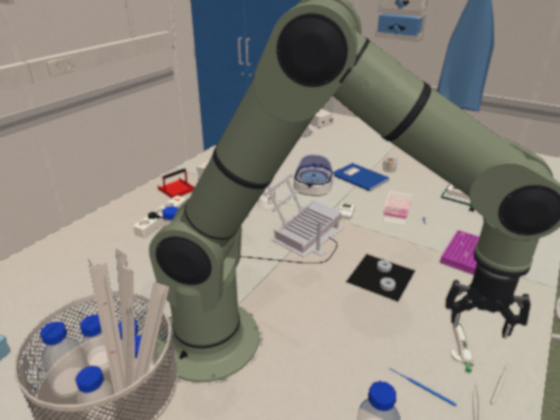

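Top view: scoop at (226,237), tray (314,218), keeper open to its left, post (337,238), two rings on the mat at (400,230) and (413,253). Next: enlarge and measure.

Run:
```python
from h import *
im,P=cloud('top0')
a=im[165:285,190:350]; b=im[205:275,365:435]
a=cv2.resize(a,(800,600),interpolation=cv2.INTER_CUBIC)
cv2.imwrite('pics/topA.png',a[:,:,::-1])
for p in [(226,237),(210,235),(242,239),(320,190),(314,218),(337,238),(337,240),(400,230),(413,253),(380,260),(270,236),(280,198),(285,150)]:
    print(p,P[p[1],p[0]].round(3), (P[p[1]-1:p[1]+2,p[0]-1:p[0]+2,2]).max().round(3))
```

```text
(226, 237) [0.502 0.309 0.088] 0.097
(210, 235) [0.509 0.364 0.086] 0.091
(242, 239) [0.498 0.262 0.003] 0.018
(320, 190) [ 0.664 -0.011  0.069] 0.071
(314, 218) [0.568 0.01  0.053] 0.053
(337, 238) [ 0.498 -0.064  0.093] 0.122
(337, 240) [ 0.493 -0.07   0.036] 1.669
(400, 230) [ 0.528 -0.296  0.007] 0.007
(413, 253) [ 0.448 -0.34   0.002] 0.026
(380, 260) [ 0.423 -0.225 -0.002] 1.669
(270, 236) [0.502 0.158 0.189] 0.2
(280, 198) [ 0.645  0.127 -0.007] 0.184
(285, 150) [0.814 0.108 0.025] 0.04
```

View pics/topA.png

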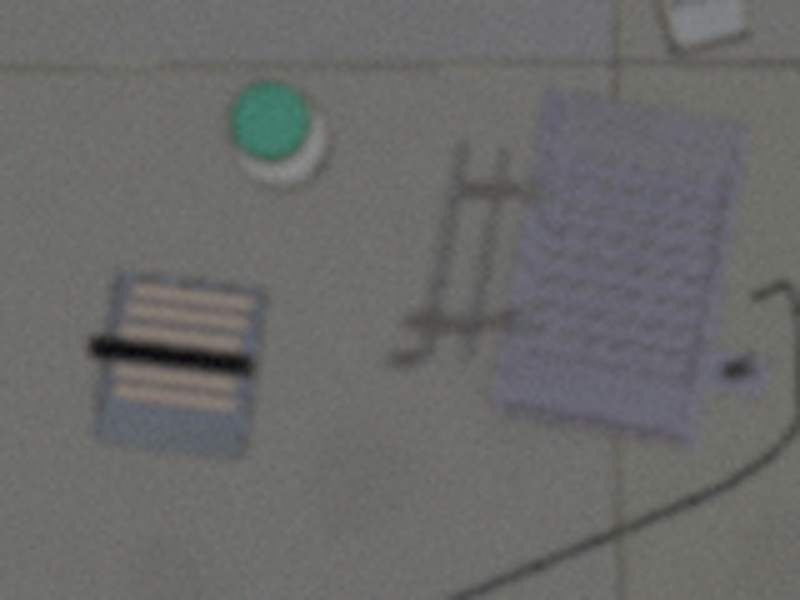

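```bash
python3 -m handwheel '[{"twist":[0,0,0],"linear":[0.85,-0.57,-0.4],"claw":0},{"twist":[0,0,0],"linear":[0.85,-0.57,-0.4],"claw":0},{"twist":[0,0,0],"linear":[0.85,-0.57,-0.4],"claw":0},{"twist":[0,0,0],"linear":[0.85,-0.57,-0.4],"claw":0},{"twist":[0,0,0],"linear":[0.85,-0.57,-0.4],"claw":0},{"twist":[0,0,0],"linear":[0.85,-0.57,-0.4],"claw":0},{"twist":[0,0,0],"linear":[0.85,-0.57,-0.4],"claw":0},{"twist":[0,0,0],"linear":[0.85,-0.57,-0.4],"claw":0},{"twist":[0,0,0],"linear":[0.85,-0.57,-0.4],"claw":0},{"twist":[0,0,0],"linear":[0.85,-0.57,-0.4],"claw":0},{"twist":[0,0,0],"linear":[0.85,-0.57,-0.4],"claw":0},{"twist":[0,0,0],"linear":[0.85,-0.57,-0.4],"claw":0},{"twist":[0,0,0],"linear":[0.85,-0.57,-0.4],"claw":0},{"twist":[0,0,0],"linear":[0.85,-0.57,-0.4],"claw":0},{"twist":[0,0,0],"linear":[0.85,-0.57,-0.4],"claw":0},{"twist":[0,0,0],"linear":[0.85,-0.57,-0.4],"claw":0},{"twist":[0,0,0],"linear":[0.85,-0.57,-0.4],"claw":0},{"twist":[0,0,0],"linear":[0.85,-0.57,-0.4],"claw":0},{"twist":[0,0,0],"linear":[0.85,-0.57,-0.4],"claw":0},{"twist":[0,0,0],"linear":[0.85,-0.57,-0.4],"claw":0}]'
python3 - <<'E'
from h import *
o=get_obs();print(o['qpos'].round(1),o['tool_pos'],o['eef_rot'])
snap('wrist','wrist1')
E
```

```text
time: 2.15
tool_pos: [0.4222, -0.308, 0.3915]
eef_rot: [-180.0, 0.0, 13.2]
force: [0.1, -0.4, -0.4]
gripper_width: 0.0858
gripper_force: 0.0
[ 39.3  13.  -12.1  93.2   2.8  74.1 -50. ] [ 0.42218217 -0.30800642  0.39151619] [-1.79987935e+02  1.37383122e-02  1.32194596e+01]
```

View pics/wrist1.png

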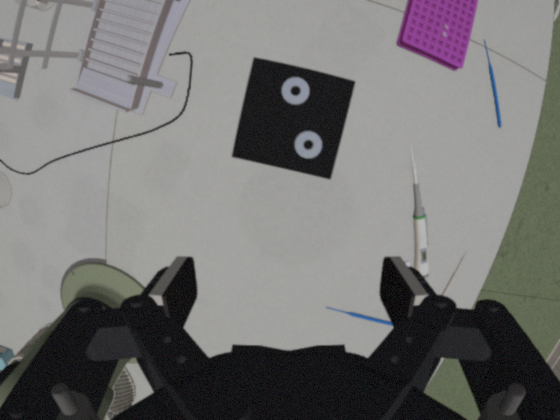

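Two rings on the mat, at (295,91) and (309,145). On to the tray and scoop.

```bash
python3 -m handwheel '[{"twist":[0,0,0],"linear":[0.2,-1,0],"claw":0},{"twist":[0,0,0],"linear":[0.2,-1,0],"claw":0},{"twist":[0,0,0],"linear":[0.2,-1,0],"claw":0},{"twist":[0,0,0],"linear":[0.2,-1,0],"claw":0},{"twist":[0,0,0],"linear":[0.2,-1,0],"claw":0},{"twist":[0,0,0],"linear":[0.2,-1,0],"claw":0},{"twist":[0,0,0],"linear":[0.2,-1,0],"claw":0},{"twist":[0,0,0],"linear":[0.2,-1,0],"claw":0},{"twist":[0,0,0],"linear":[0.2,-1,0],"claw":0},{"twist":[0,0,0],"linear":[0.2,-1,0],"claw":0},{"twist":[0,0,0],"linear":[0.2,-1,0],"claw":0},{"twist":[0,0,0],"linear":[0.2,-1,0],"claw":0},{"twist":[0,0,0],"linear":[0.2,-1,0],"claw":0},{"twist":[0,0,0],"linear":[0.2,-1,0],"claw":0},{"twist":[0,0,0],"linear":[0.2,-1,0],"claw":0},{"twist":[0,0,0],"linear":[0.2,-1,0],"claw":0},{"twist":[0,0,0],"linear":[0.2,-1,0],"claw":0},{"twist":[0,0,0],"linear":[0.2,-1,0],"claw":0},{"twist":[0,0,0],"linear":[0.2,-1,0],"claw":0},{"twist":[0,0,0],"linear":[0,0,0],"claw":0}]'
python3 - <<'E'
from h import *
o=get_obs();print(o['qpos'].round(1),o['tool_pos'],o['eef_rot'])
snap('wrist','wrist2')
E
```

```text
time: 4.2
tool_pos: [0.4085, 0.0807, 0.3913]
eef_rot: [-180.0, -0.0, 13.4]
force: [0.5, -0.6, 0.2]
gripper_width: 0.0852
gripper_force: 0.0
[ 12.7   2.9 -33.1 105.5   1.6  72.1 -97.4] [0.40851878 0.08066027 0.39128488] [-1.79968039e+02 -6.60773932e-03  1.33978595e+01]
```

View pics/wrist2.png

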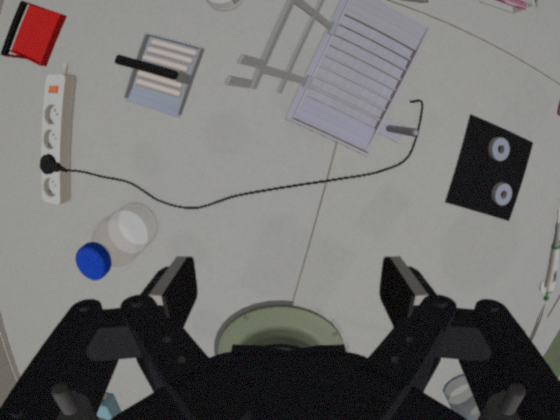

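```bash
python3 -m handwheel '[{"twist":[0,1,0],"linear":[0,0,0],"claw":0},{"twist":[0,1,0],"linear":[0,0,0],"claw":0},{"twist":[0,1,0],"linear":[0,0,0],"claw":0},{"twist":[0,0,0],"linear":[0,0,0],"claw":0},{"twist":[0,0,0],"linear":[0,0,0],"claw":0}]'
python3 - <<'E'
from h import *
o=get_obs();print(o['qpos'].round(1),o['tool_pos'],o['eef_rot'])
snap('wrist','wrist3')
im,P=cloud('wrist3')
cv2.imwrite('pics/w3c.png',cv2.resize(im[40:250,110:440],(800,509),interpolation=cv2.INTER_CUBIC)[:,:,::-1])
E
```

```text
time: 4.75
tool_pos: [0.4088, 0.0778, 0.3917]
eef_rot: [180.0, -17.2, 13.2]
force: [0.3, 0.4, 0.1]
gripper_width: 0.0853
gripper_force: 0.0
[ 15.3  -8.4 -30.7 117.   -4.4  53.1 -90.5] [0.40876102 0.07783853 0.39166708] [179.95521597 -17.15600672  13.16734863]
```

View pics/w3c.png

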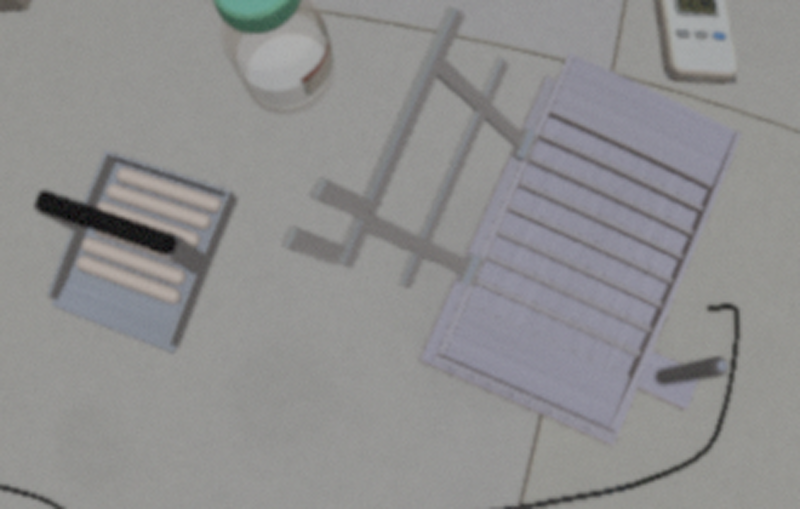

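Scoop: handle from crop (40,200) to (175,243). Tray: uphill edge (570,58)–(737,132), top ridge (550,117)–(708,187), post tip (718,366). Bottle at (285,60), timer at (700,40). Now to fit poses.

```bash
cat >> h.py <<'E'
def ray(tag,u,v):
    z=np.load('pics/%s.npz'%tag); vf,cx,cy=z['cal']; f=210/np.tan(np.radians(vf/2))
    a=np.array([(u-cx)/f,(v-cy)/f]); r=np.hypot(*a)+1e-9
    d=np.array([*(a/r*np.sin(r)),np.cos(r)]) if tag.startswith('wrist') else np.array([*a,1])
    return z['pos'],Rm(z['o'])@d
def atz(tag,u,v,h):
    p,d=ray(tag,u,v); return p+d*(h-p[2])/d[2]
E
python3 - <<'E'
from h import *
from scipy.optimize import least_squares
im,P=cloud('wrist3')
c=lambda x,y:(x/2.424+110-.3,y/2.424+40-.3)
def show(n,x,y,h):
    u,v=c(x,y); w=P[int(v+.5)-1:int(v+.5)+2,int(u+.5)-1:int(u+.5)+2].reshape(-1,3)
    q=atz('wrist3',u,v,h); print(n,q.round(4),np.median(w,0).round(3)); return q
a=show('hL',40,201,.083);b=show('hR',176,243,.083);print('yaw',np.degrees(np.arctan2(*(a-b)[1::-1]))-90,'len',np.hypot(*(a-b)[:2]),'mid',(a+b)/2)
bl=show('bl',110,155,.022);br=show('br',235,195,.022);fl=show('fl',53,298,.022);fr=show('fr',175,348,.022)
print(np.linalg.norm(bl-br),np.linalg.norm(bl-fl))
for t in ((bl,br),(fl,fr)): d=t[0]-t[1];print(np.degrees(np.arctan2(d[1],d[0]))-90)
u1=show('u1',570,58,.0705);u2=show('u2',737,132,.0705);pt=show('post',718,366,.125)
r1=show('r1',550,117,.0588);r2=show('r2',708,187,.0588)
b1=show('b1',425,360,.05);b2=show('b2',612,440,.05)
s=.175
def dk(p,D): # deck pt to world
    x,y,yw=p; Rz=R.from_euler('z',yw).as_matrix()@R.from_euler('y',-s).as_matrix()
    return Rz@np.array(D)/1+np.array([x,y,.036])
def f(p):
    e=[]
    e+=list((dk(p,[.102,.064,.017])-u1)[:2])+list((dk(p,[.102,-.064,.017])-u2)[:2])
    e+=list((dk(p,[-.068,-.088,.073])-pt)[:2]*0.5)
    n=np.array([np.cos(p[2]),np.sin(p[2])])
    for q in(r1,r2): e.append(n@(q-dk(p,[.063,0,.012]))[:2])
    return np.array(e)
S=least_squares(f,[.57,.01,-.17]);print(S.x,np.degrees(S.x[2]),S.fun.round(4))
print('post pred',dk(S.x,[-.068,-.088,.073]),'ramp',dk(S.x,[.102,0,.017]))
for n,u,v in(('ringA',295,91),('ringB',309,145)): print(n,atz('wrist1',u,v,.018))
im1,P1=cloud('wrist1')
for u,v in((295,81),(309,135)): print(P1[v,u])
# keeper & handle depth checks
m=(P[...,2]>.06)&(P[...,2]<.11)&(im.max(2)<50)&(P[...,1]>.2)&(P[...,0]>.4);q=P[m];print('handle cloud',q.shape,q.mean(0),np.median(q[:,2]),q.min(0),q.max(0))
E
```

```text
hL [0.5141 0.3701 0.083 ] [0.513 0.368 0.087]
hR [0.5035 0.2639 0.083 ] [0.504 0.265 0.08 ]
yaw -5.694604804616233 len 0.10671525481991698 mid [0.50880648 0.3169854  0.083     ]
bl [0.5683 0.3596 0.022 ] [0.568 0.362 0.021]
br [0.5548 0.254  0.022 ] [0.56  0.259 0.   ]
fl [0.4555 0.3734 0.022 ] [0.456 0.377 0.012]
fr [0.4404 0.2684 0.022 ] [0.441 0.274 0.007]
0.10640022627587585 0.11365420243096688
-7.287882397764946
-8.195166325963342
u1 [0.6865 0.0485 0.0705] [0.685 0.048 0.073]
u2 [ 0.6674 -0.0729  0.0705] [ 0.703 -0.095  0.001]
post [ 0.4988 -0.0671  0.125 ] [ 0.498 -0.068  0.124]
r1 [0.6451 0.0526 0.0588] [0.649 0.052 0.047]
r2 [ 0.6264 -0.0617  0.0588] [ 0.628 -0.064  0.056]
b1 [0.4689 0.0961 0.05  ] [0.472 0.097 0.005]
b2 [ 0.4465 -0.0328  0.05  ] [ 0.448 -0.041  0.006]
[ 0.5793297   0.00397873 -0.15772987] -9.037255913285172 [-0.0009  0.0034 -0.0018 -0.0016 -0.006  -0.0017 -0.0026 -0.0032]
post pred [ 0.48682466 -0.07041437  0.09604568] ramp [ 0.67560186 -0.01133346  0.07049938]
ringA [ 0.53074607 -0.29382977  0.018     ]
ringB [ 0.45228621 -0.3353099   0.018     ]
[ 0.54635954 -0.29015206  0.01779149]
[ 0.46781887 -0.33151753  0.01784544]
handle cloud (713, 3) [0.52961214 0.44448936 0.0861543 ] 0.0869777646047562 [0.49664757 0.26530116 0.07615678] [0.61290728 0.64847192 0.08975693]
```

```bash
python3 -m handwheel '[{"twist":[0,-1,0],"linear":[0,0,0],"claw":0},{"twist":[0,-1,0],"linear":[0,0,0],"claw":0},{"twist":[0,-1,0],"linear":[0,0,0],"claw":0},{"twist":[0,0,-1],"linear":[0,0,0],"claw":0},{"twist":[0,0,-1],"linear":[0,0,0],"claw":0},{"twist":[0,0,-1],"linear":[0,0,0],"claw":0},{"twist":[0,0,-1],"linear":[0,0,0],"claw":0},{"twist":[0,0,-1],"linear":[0,0,0],"claw":0},{"twist":[0,0,-1],"linear":[0,0,0],"claw":0},{"twist":[0,0,-1],"linear":[0,0,0],"claw":0},{"twist":[0,0,-1],"linear":[0,0,0],"claw":0},{"twist":[0,0,-1],"linear":[0,0,0],"claw":0},{"twist":[0,0,-1],"linear":[0,0,0],"claw":0},{"twist":[0,0,-1],"linear":[0,0,0],"claw":0},{"twist":[0,0,-1],"linear":[0,0,0],"claw":0},{"twist":[0,0,-0.2],"linear":[0,0,0],"claw":0}]'
python3 -m handwheel '[{"twist":[0,0,0],"linear":[0.9,0.23,0.4],"claw":0},{"twist":[0,0,0],"linear":[0.9,0.23,0.4],"claw":0},{"twist":[0,0,0],"linear":[0.9,0.23,0.4],"claw":0},{"twist":[0,0,0],"linear":[0.9,0.23,0.4],"claw":0},{"twist":[0,0,0],"linear":[0.9,0.23,0.4],"claw":0},{"twist":[0,0,0],"linear":[0.9,0.23,0.4],"claw":0},{"twist":[0,0,0],"linear":[0.9,0.23,0.4],"claw":0},{"twist":[0,0,0],"linear":[0.9,0.23,0.4],"claw":0},{"twist":[0,0,0],"linear":[0.9,0.23,0.4],"claw":0},{"twist":[0,0,0],"linear":[0.9,0.23,0.4],"claw":0},{"twist":[0,0,0],"linear":[0.9,0.23,0.4],"claw":0},{"twist":[0,0,0],"linear":[0.9,0.23,0.4],"claw":0},{"twist":[0,0,0],"linear":[0.4,0.2,0.4],"claw":0},{"twist":[0,0,0],"linear":[0,0,0],"claw":0},{"twist":[0,0,0],"linear":[0,0,0],"claw":0}]'
python3 - <<'E'
from h import *
o=get_obs();print(o['qpos'].round(1),o['tool_pos'],o['eef_rot'])
snap('wrist','wrist4')
E
```

```text
time: 6.4
tool_pos: [0.4094, 0.0785, 0.3911]
eef_rot: [-179.9, -0.0, 83.3]
force: [0.5, -1.2, 0.1]
gripper_width: 0.0854
gripper_force: 0.0
time: 7.9
tool_pos: [0.4945, 0.2933, 0.2871]
eef_rot: [-180.0, 0.0, 83.1]
force: [-0.1, -0.1, -0.4]
gripper_width: 0.0853
gripper_force: 0.0
[ -8.3  26.3 -39.9  94.1  18.1  66.3 -59.6] [0.49447826 0.29329351 0.28708702] [-1.79956432e+02  3.69455314e-02  8.30625915e+01]
```

View pics/wrist4.png

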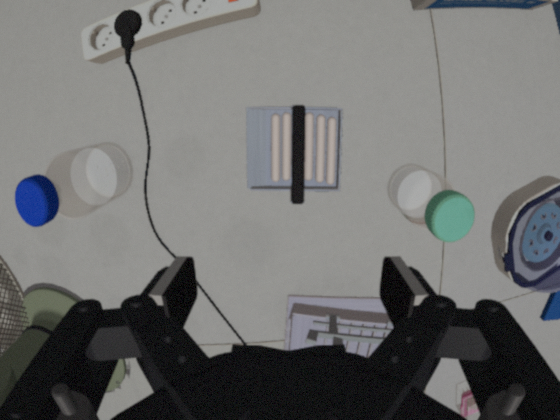

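Scoop with 5 rods; handle from (298,106) to (297,203); mint bottle to the right.

Run:
```python
from h import *
im,P=cloud('wrist4')
a=atz('wrist4',298,106,.083);b=atz('wrist4',297,203,.083);d=b-a;print(a,b,np.linalg.norm(d),(a+b)/2)
for u,v in((298,120),(298,150),(298,190),(300,155)): print(P[v,u].round(4))
for u,v in((247,107),(339,107),(339,188),(247,187)): print(atz('wrist4',u,v,.022).round(4),P[v,u].round(3))
m=(im.max(2)<60)&(P[...,2]>.07)&(P[...,2]<.1);m[:90]=0;m[215:]=0;m[:,:280]=0;m[:,320:]=0
q=P[m];print(len(q),q.mean(0),q.min(0),q.max(0)); c,s,V=np.linalg.svd(q[:,:2]-q[:,:2].mean(0),full_matrices=0);print(V[0],np.degrees(np.arctan2(V[0][1],V[0][0])))
print(atz('wrist4',418,195,.0),P[200,418])
from plant import calibration
print(calibration('wrist')['position'],calibration('wrist')['orientation'])
```

```text
[0.51481986 0.37099359 0.083     ] [0.5015046 0.2659138 0.083    ] 0.10592006163584948 [0.50816223 0.31845369 0.083     ]
[0.513  0.3562 0.086 ]
[0.5093 0.3245 0.0861]
[0.5043 0.2814 0.087 ]
[0.5107 0.3191 0.0868]
[0.4539 0.3795 0.022 ] [0.453 0.38  0.01 ]
[0.5676 0.366  0.022 ] [ 0.571  0.366 -0.   ]
[0.5576 0.2624 0.022 ] [0.558 0.263 0.023]
[0.4395 0.2781 0.022 ] [0.438 0.275 0.009]
1120 [0.50839295 0.32027361 0.08721092] [0.49634519 0.26766834 0.08359299] [0.52063164 0.37133486 0.09011788]
[-0.12775484 -0.99180578] -97.33987230946138
[0.67610259 0.23382505 0.        ] [0.63806243 0.25626558 0.09450813]
[0.50329092 0.36240798 0.43051198] [ 1.64018436e+02 -2.69455586e-02 -6.93552269e+00]
```

```bash
python3 -m handwheel '[{"twist":[0,0,0],"linear":[0.68,0.26,1],"claw":0},{"twist":[0,0,0],"linear":[0.68,0.26,1],"claw":0},{"twist":[0,0,0],"linear":[0,0,1],"claw":0},{"twist":[0,0,0],"linear":[0,0,1],"claw":0},{"twist":[0,0,0],"linear":[0,0,1],"claw":0},{"twist":[0,0,0],"linear":[0,0,1],"claw":0},{"twist":[0,0,0],"linear":[0,0,1],"claw":0},{"twist":[0,0,0],"linear":[0,0,0.9],"claw":0},{"twist":[0,0,0],"linear":[0,0,0.8],"claw":0},{"twist":[0,0,0],"linear":[0,0,0.8],"claw":0},{"twist":[0,0,0],"linear":[0,0,0.7],"claw":0},{"twist":[0,0,0],"linear":[0,0,0.6],"claw":0},{"twist":[0,0,0],"linear":[0,0,0.45],"claw":0},{"twist":[0,0,0],"linear":[0,0,0],"claw":0},{"twist":[0,0,0],"linear":[0,0,0],"claw":0}]'
```

```text
time: 9.45
tool_pos: [0.5081, 0.3199, 0.0625]
eef_rot: [180.0, -0.0, 83.1]
force: [0.1, -0.5, 0.0]
gripper_width: 0.0856
gripper_force: 0.0
```

```bash
python3 -m handwheel '[{"twist":[0,0,0],"linear":[0,0,0],"claw":0.3},{"twist":[0,0,0],"linear":[0,0,0],"claw":0.5},{"twist":[0,0,0],"linear":[0,0,0],"claw":0.6},{"twist":[0,0,0],"linear":[0,0,0],"claw":0.7},{"twist":[0,0,0],"linear":[0,0,0],"claw":0.8},{"twist":[0,0,0],"linear":[0,0,0],"claw":0.9},{"twist":[0,0,0],"linear":[0,0,0],"claw":1},{"twist":[0,0,0],"linear":[0,0,0],"claw":1},{"twist":[0,0,0],"linear":[0,0,0],"claw":1},{"twist":[0,0,0],"linear":[0,0,0],"claw":1},{"twist":[0,0,0],"linear":[0,0,-0.1],"claw":1},{"twist":[0,0,0],"linear":[0,0,-0.2],"claw":1},{"twist":[0,0,0],"linear":[0,0,-0.3],"claw":1},{"twist":[0,0,0],"linear":[0,0,-0.3],"claw":1},{"twist":[0,0,0],"linear":[0,0,-0.3],"claw":1},{"twist":[0,0,0],"linear":[0,0,-0.3],"claw":1},{"twist":[0,0,0],"linear":[0,0,-0.3],"claw":1},{"twist":[0,0,0],"linear":[0,0,0],"claw":1},{"twist":[0,0,0],"linear":[0,0,0],"claw":1}]'
python3 - <<'E'
from h import *
snap('wrist','wrist5')
E
```

```text
time: 11.35
tool_pos: [0.5081, 0.3196, 0.0984]
eef_rot: [180.0, -0.0, 83.1]
force: [-0.1, -0.7, -4.1]
gripper_width: 0.0131
gripper_force: 58.5
```

View pics/wrist5.png

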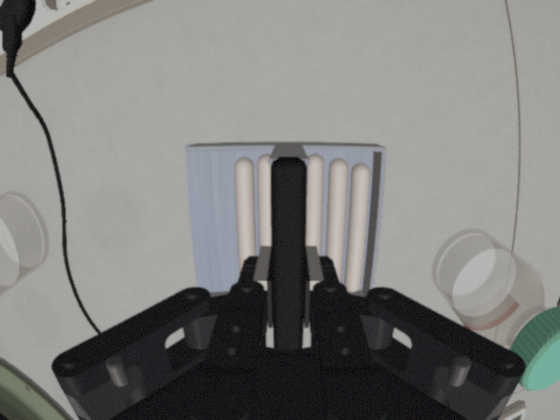

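Held level (opening 13 mm, 4 N), five rods. Refit the deck and compute the pour pose.

```bash
cat >> h.py <<'E'
def dk(p,D,s=.175):
    Rz=R.from_euler('z',p[2]).as_matrix()@R.from_euler('y',-s).as_matrix()
    return Rz@np.array(D)+np.array([p[0],p[1],.036])
def goto(t,yaw=None):  # tool-frame shift (units of 20 mm) to world point
    o=get_obs(); M=Rm(o['eef_rot']); print('now',o['tool_pos'].round(4),o['eef_rot'].round(2),'shift units',(M.T@(np.array(t)-o['tool_pos'])/.02).round(2))
E
python3 - <<'E'
from h import *
from scipy.optimize import least_squares
c=lambda x,y:(x/2.424+110-.3,y/2.424+40-.3)
pix={'u1':(570,58,.0705),'u2':(737,132,.0705),'pt':(718,366,.125),'r1':(550,117,.0588),'r2':(708,187,.0588)}
q={k:atz('wrist3',*c(v[0],v[1]),v[2]) for k,v in pix.items()}
def lev(p,x,y): c_,s_=np.cos(p[2]),np.sin(p[2]); return np.array([p[0]+c_*x-s_*y,p[1]+s_*x+c_*y])
def f(p):
    n=np.array([np.cos(p[2]),np.sin(p[2])])
    e=list((dk(p,[.102,.064,.017])[:2]-q['u1'][:2]))+list(dk(p,[.102,-.064,.017])[:2]-q['u2'][:2])+list(lev(p,-.068,-.088)-q['pt'][:2])
    e+=[n@(q[k]-dk(p,[.063,0,.012]))[:2] for k in('r1','r2')]
    return np.array(e)
S=least_squares(f,[.57,.01,-.17]);p=S.x;print(p,np.degrees(p[2]),S.fun.round(4))
for th,lx,h in((.3,.085,.077),(.3,.08,.076),(.45,.085,.073)):
    l=dk(p,[lx,0,.0148]); psi=p[2]; v=R.from_euler('z',psi).as_matrix()@R.from_euler('y',-th).as_matrix()@[.065,0,.054]
    print(th,lx,'surf',l,'TCP',(np.array([l[0],l[1],h])+v).round(4))
print('bottle',atz('top0',244,189,.14))
u=[(x/5+190,y/5+165) for x,y in((110,345),(250,365))]
E
```

```text
[ 0.57931646  0.00603476 -0.17435457] -9.989780788528758 [-0.0001  0.0036 -0.0032 -0.001  -0.0017 -0.0018 -0.0032 -0.0018]
0.3 0.085 surf [ 0.65921146 -0.0080382   0.06537314] TCP [ 0.7047 -0.016   0.1478]
0.3 0.08 surf [ 0.65436248 -0.00718408  0.0645026 ] TCP [ 0.6998 -0.0152  0.1468]
0.45 0.085 surf [ 0.65921146 -0.0080382   0.06537314] TCP [ 0.6937 -0.0141  0.1499]
bottle [0.65822686 0.24493145 0.14      ]
```

```bash
python3 -m handwheel '[{"twist":[0,0,0],"linear":[0,0,-0.3],"claw":1},{"twist":[0,0,0],"linear":[0,0,-0.6],"claw":1},{"twist":[0,0,0],"linear":[0,0,-0.8],"claw":1},{"twist":[0,0,0],"linear":[0,0,-0.8],"claw":1},{"twist":[0,0,0],"linear":[0,0,-0.8],"claw":1},{"twist":[0,0,0],"linear":[0,0,-0.8],"claw":1},{"twist":[0,0,0],"linear":[0,0,-0.8],"claw":1},{"twist":[0,0,0],"linear":[0,0,-0.8],"claw":1},{"twist":[0,0,0],"linear":[0,0,-0.8],"claw":1},{"twist":[0,0,0],"linear":[0,0,-0.8],"claw":1},{"twist":[0,0,0],"linear":[0,0,-0.8],"claw":1},{"twist":[0,0,0],"linear":[0,0,-0.8],"claw":1},{"twist":[0,0,0],"linear":[0,0,-0.8],"claw":1},{"twist":[0,0,0],"linear":[0,0,-0.8],"claw":1},{"twist":[0,0,0],"linear":[0,0,-0.4],"claw":1},{"twist":[0,0,0.18],"linear":[0,0,-0.1],"claw":1},{"twist":[0,0,0.18],"linear":[0,0,0],"claw":1},{"twist":[0,0,0.18],"linear":[0,0,0],"claw":1},{"twist":[0,0,0],"linear":[0,0,0],"claw":1}]'
python3 - <<'E'
from h import *
goto([.74,-.022,.32])
E
```

```text
time: 13.3
tool_pos: [0.5078, 0.3196, 0.3177]
eef_rot: [-180.0, 0.0, 80.0]
force: [-0.5, 0.3, -4.1]
gripper_width: 0.0129
gripper_force: 58.6
now [0.5078 0.3196 0.3177] [-1.7996e+02  3.0000e-02  7.9970e+01] shift units [-14.8   14.4   -0.11]
```

```bash
python3 -m handwheel '[{"twist":[0,0,0],"linear":[-0.15,0.15,0],"claw":1},{"twist":[0,0,0],"linear":[-0.3,0.3,0],"claw":1},{"twist":[0,0,0],"linear":[-0.45,0.45,0],"claw":1},{"twist":[0,0,0],"linear":[-0.62,0.6,0],"claw":1},{"twist":[0,0,0],"linear":[-0.62,0.6,0],"claw":1},{"twist":[0,0,0],"linear":[-0.62,0.6,0],"claw":1},{"twist":[0,0,0],"linear":[-0.62,0.6,0],"claw":1},{"twist":[0,0,0],"linear":[-0.62,0.6,0],"claw":1},{"twist":[0,0,0],"linear":[-0.62,0.6,0],"claw":1},{"twist":[0,0,0],"linear":[-0.62,0.6,0],"claw":1},{"twist":[0,0,0],"linear":[-0.62,0.6,0],"claw":1},{"twist":[0,0,0],"linear":[-0.62,0.6,0],"claw":1},{"twist":[0,0,0],"linear":[-0.62,0.6,0],"claw":1},{"twist":[0,0,0],"linear":[-0.62,0.6,0],"claw":1},{"twist":[0,0,0],"linear":[-0.62,0.6,0],"claw":1},{"twist":[0,0,0],"linear":[-0.62,0.6,0],"claw":1},{"twist":[0,0,0],"linear":[-0.62,0.6,0],"claw":1},{"twist":[0,0,0],"linear":[-0.62,0.6,0],"claw":1},{"twist":[0,0,0],"linear":[-0.62,0.6,0],"claw":1},{"twist":[0,0,0],"linear":[-0.62,0.6,0],"claw":1}]'
python3 -m handwheel '[{"twist":[0,0,0],"linear":[-0.62,0.6,0],"claw":1},{"twist":[0,0,0],"linear":[-0.62,0.6,0],"claw":1},{"twist":[0,0,0],"linear":[-0.62,0.6,0],"claw":1},{"twist":[0,0,0],"linear":[-0.62,0.6,0],"claw":1},{"twist":[0,0,0],"linear":[-0.45,0.45,0.2],"claw":1},{"twist":[0,0,0],"linear":[-0.3,0.3,0.4],"claw":1},{"twist":[0,0,0],"linear":[-0.15,0.15,0.6],"claw":1},{"twist":[0,0,0],"linear":[0,0,0.6],"claw":1},{"twist":[0,0,0],"linear":[0,0,0.6],"claw":1},{"twist":[0,0,0],"linear":[0,0,0.6],"claw":1},{"twist":[0,0,0],"linear":[0,0,0.6],"claw":1},{"twist":[0,0,0],"linear":[0,0,0.6],"claw":1},{"twist":[0,0,0],"linear":[0,0,0.6],"claw":1},{"twist":[0,0,0],"linear":[0,0,0.6],"claw":1},{"twist":[0,0,0],"linear":[0,0,0.4],"claw":1},{"twist":[0,0,0],"linear":[0,0,0.2],"claw":1},{"twist":[0,0,0],"linear":[0,0,0],"claw":1}]'
python3 - <<'E'
from h import *
o=get_obs();print(o['qpos'].round(1))
snap('wrist','wrist6');snap('top','top6')
goto([.7047,-.016,.16])
E
```

```text
time: 15.3
tool_pos: [0.6878, 0.0547, 0.3183]
eef_rot: [-180.0, -0.0, 80.0]
force: [0.7, -0.3, -3.0]
gripper_width: 0.0129
gripper_force: 58.6
time: 17.0
tool_pos: [0.7402, -0.0222, 0.1978]
eef_rot: [-180.0, 0.0, 80.0]
force: [0.1, 0.2, -3.3]
gripper_width: 0.0129
gripper_force: 58.5
[ 14.   45.6 -31.8  71.8  23.8  69.  -28.4]
now [ 0.7406 -0.0221  0.1987] [ 1.7997e+02 -1.0000e-02  8.0030e+01] shift units [-0.01 -1.82  1.94]
```

View pics/wrist6.png

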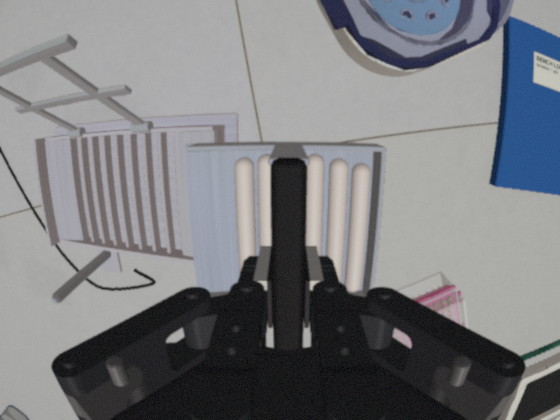

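```bash
python3 -m handwheel '[{"twist":[-0.1,0,0],"linear":[0,0,0],"claw":1},{"twist":[-0.2,0,0],"linear":[0,0,0],"claw":1},{"twist":[-0.2,0,0],"linear":[0,0,0],"claw":1},{"twist":[-0.2,0,0],"linear":[0,0,0],"claw":1},{"twist":[-0.2,0,0],"linear":[0,0,0],"claw":1},{"twist":[-0.2,0,0],"linear":[0,0,0],"claw":1},{"twist":[-0.2,0,0],"linear":[0,0,0],"claw":1},{"twist":[-0.2,0,0],"linear":[0,0,0],"claw":1},{"twist":[-0.2,0,0],"linear":[0,0,0],"claw":1},{"twist":[-0.2,0,0],"linear":[0,0,0],"claw":1},{"twist":[-0.1,0,0],"linear":[0,0,0],"claw":1},{"twist":[0,0,0],"linear":[0,0,0],"claw":1},{"twist":[0,0,0],"linear":[0,0,0],"claw":1}]'
python3 - <<'E'
from h import *
goto([.7116,-.0172,.143])
M=Rm(get_obs()['eef_rot']);print(np.degrees(np.arccos(-M[2,2])),M[:,2])
E
```

```text
time: 18.4
tool_pos: [0.7404, -0.0222, 0.1984]
eef_rot: [168.5, 0.0, 80.0]
force: [-0.4, 0.9, -2.6]
gripper_width: 0.0127
gripper_force: 58.6
now [ 0.7404 -0.0222  0.1984] [168.54   0.    80.02] shift units [-0.   -1.98  2.42]
11.4562752920816 [ 0.19561506 -0.03441913 -0.98007656]
```

```bash
python3 -m handwheel '[{"twist":[0,0,0],"linear":[0,-0.1,0.15],"claw":1},{"twist":[0,0,0],"linear":[0,-0.25,0.3],"claw":1},{"twist":[0,0,0],"linear":[0,-0.25,0.3],"claw":1},{"twist":[0,0,0],"linear":[0,-0.25,0.3],"claw":1},{"twist":[0,0,0],"linear":[0,-0.25,0.3],"claw":1},{"twist":[0,0,0],"linear":[0,-0.25,0.3],"claw":1},{"twist":[0,0,0],"linear":[0,-0.25,0.3],"claw":1},{"twist":[0,0,0],"linear":[0,-0.25,0.3],"claw":1},{"twist":[0,0,0],"linear":[0,-0.15,0.15],"claw":1},{"twist":[0,0,0],"linear":[0,0,0],"claw":1},{"twist":[0,0,0],"linear":[0,0,0],"claw":1}]'
python3 - <<'E'
from h import *
snap('wrist','wrist7')
goto([.7116,-.0172,.143])
E
```

```text
time: 19.5
tool_pos: [0.7114, -0.017, 0.1435]
eef_rot: [168.5, -0.0, 80.0]
force: [1.5, 0.5, -2.4]
gripper_width: 0.0129
gripper_force: 58.6
now [ 0.7115 -0.017   0.1436] [ 1.6851e+02 -1.0000e-02  8.0030e+01] shift units [-0.01  0.    0.03]
```

View pics/wrist7.png

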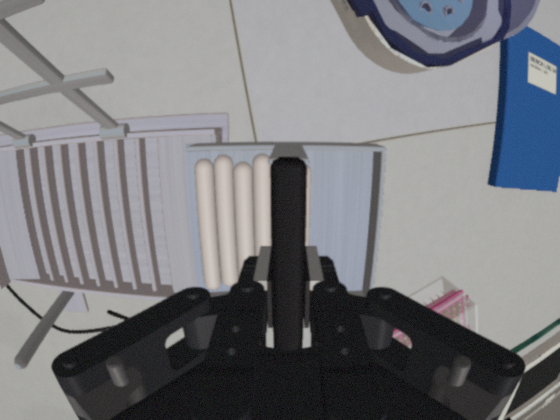

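```bash
python3 -m handwheel '[{"twist":[-0.1,0,0],"linear":[0,-0.03,-0.03],"claw":1},{"twist":[-0.1,0,0],"linear":[0,-0.03,-0.03],"claw":1},{"twist":[-0.1,0,0],"linear":[0,-0.03,-0.03],"claw":1},{"twist":[-0.05,0,0],"linear":[0,-0.015,-0.015],"claw":1},{"twist":[-0.05,0,0],"linear":[0,-0.015,-0.015],"claw":1},{"twist":[-0.05,0,0],"linear":[0,-0.015,-0.015],"claw":1},{"twist":[-0.05,0,0],"linear":[0,-0.015,-0.015],"claw":1},{"twist":[-0.05,0,0],"linear":[0,-0.015,-0.015],"claw":1},{"twist":[-0.05,0,0],"linear":[0,-0.015,-0.015],"claw":1},{"twist":[0,0,0],"linear":[0,0,0],"claw":1},{"twist":[0,0,0],"linear":[0,0,0],"claw":1},{"twist":[0,0,0],"linear":[0,0,0],"claw":1},{"twist":[0,0,0],"linear":[0,0,0],"claw":1},{"twist":[0,0,0],"linear":[0,0,0],"claw":1},{"twist":[0,0,0],"linear":[0,0,0],"claw":1}]'
cat > rods.py <<'E'
from h import *
import sys
im=snap('wrist',sys.argv[1])[0].astype(int); m=((im[...,0]-im[...,2])>12)&(im.min(2)>110)
m=cv2.morphologyEx(m.astype(np.uint8),cv2.MORPH_OPEN,np.ones((3,3)))
n,l,s,c=cv2.connectedComponentsWithStats(m)
for i in range(1,n):
    if s[i,4]>150: print(s[i],c[i].round())
print(get_obs()['force'],get_obs()['tool_pos'])
E
python3 rods.py wrist8
```

```text
time: 21.05
tool_pos: [0.7069, -0.0162, 0.146]
eef_rot: [165.1, -0.0, 80.0]
force: [-0.0, 0.6, -2.2]
gripper_width: 0.0131
gripper_force: 58.6
[ 191  155   79  134 7527] [229. 215.]
[427 287  33  27 468] [444. 301.]
[ 0.8170573  -0.46603169 -3.71047124] [ 0.70690974 -0.01624163  0.1460161 ]
```

```bash
python3 -m handwheel '[{"twist":[-0.05,0,0],"linear":[0,-0.015,-0.015],"claw":1},{"twist":[-0.05,0,0],"linear":[0,-0.015,-0.015],"claw":1},{"twist":[0,0,0],"linear":[0,0,0],"claw":1},{"twist":[-0.05,0,0],"linear":[0,-0.015,-0.015],"claw":1},{"twist":[0,0,0],"linear":[0,0,0],"claw":1},{"twist":[-0.05,0,0],"linear":[0,-0.015,-0.015],"claw":1},{"twist":[0,0,0],"linear":[0,0,0],"claw":1},{"twist":[0,0,0],"linear":[0,0,0],"claw":1},{"twist":[0,0,0],"linear":[0,0,0],"claw":1},{"twist":[0,0,0],"linear":[0,0,0],"claw":1},{"twist":[0,0,0],"linear":[0,0,0],"claw":1}]'
python3 rods.py wrist9
```

```text
time: 22.2
tool_pos: [0.7055, -0.016, 0.1469]
eef_rot: [164.0, -0.0, 80.0]
force: [1.6, -0.4, -3.2]
gripper_width: 0.0129
gripper_force: 58.7
[ 193  157   58  131 5737] [222. 218.]
[ 128  158   37  119 2891] [146. 214.]
[ 175  166   26  121 1836] [187. 224.]
[424 286  33  27 470] [441. 300.]
[-0.30822468  0.00447151 -2.64485734] [ 0.70550491 -0.01598104  0.14689031]
```

```bash
python3 -m handwheel '[{"twist":[0,0,0],"linear":[0,0,0],"claw":1},{"twist":[0,0,0],"linear":[0,0,0],"claw":1},{"twist":[0,0,0],"linear":[0,0,0],"claw":1},{"twist":[0,0,0],"linear":[0,0,0],"claw":1},{"twist":[0,0,0],"linear":[0,0,0],"claw":1},{"twist":[0,0,0],"linear":[0,0,0],"claw":1}]'
python3 rods.py wrist10
python3 -m handwheel '[{"twist":[-0.05,0,0],"linear":[0,-0.015,-0.015],"claw":1},{"twist":[0,0,0],"linear":[0,0,0],"claw":1},{"twist":[-0.05,0,0],"linear":[0,-0.015,-0.015],"claw":1},{"twist":[0,0,0],"linear":[0,0,0],"claw":1},{"twist":[-0.05,0,0],"linear":[0,-0.015,-0.015],"claw":1},{"twist":[0,0,0],"linear":[0,0,0],"claw":1},{"twist":[-0.05,0,0],"linear":[0,-0.015,-0.015],"claw":1},{"twist":[0,0,0],"linear":[0,0,0],"claw":1},{"twist":[0,0,0],"linear":[0,0,0],"claw":1},{"twist":[0,0,0],"linear":[0,0,0],"claw":1},{"twist":[0,0,0],"linear":[0,0,0],"claw":1},{"twist":[0,0,0],"linear":[0,0,0],"claw":1},{"twist":[0,0,0],"linear":[0,0,0],"claw":1}]'
python3 rods.py wrist11
```

```text
time: 22.85
tool_pos: [0.7055, -0.016, 0.1469]
eef_rot: [164.0, -0.0, 80.0]
force: [0.7, -0.5, -2.1]
gripper_width: 0.0128
gripper_force: 58.8
[  86  157   58  123 4944] [115. 217.]
[ 140  157   25  115 1592] [152. 213.]
[ 176  166   26  121 1753] [188. 224.]
[424 285  33  28 496] [442. 300.]
[-0.82317427  1.61829889 -1.6353726 ] [ 0.70546474 -0.01600836  0.14688342]
time: 24.2
tool_pos: [0.704, -0.0157, 0.1476]
eef_rot: [162.8, -0.0, 80.0]
force: [-0.2, 0.3, -1.3]
gripper_width: 0.0129
gripper_force: 58.9
[ 116  157   27  113 1536] [129. 212.]
[ 139  158   26  114 1593] [151. 214.]
[  74  160   29  110 1350] [ 87. 214.]
[  51  165   30  117 1620] [ 66. 220.]
[  96  165   27  110 1434] [108. 219.]
[421 284  33  27 511] [439. 298.]
[ 0.55596898  0.26551372 -0.9110119 ] [ 0.70399562 -0.0157281   0.14767605]
```

View pics/wrist11.png

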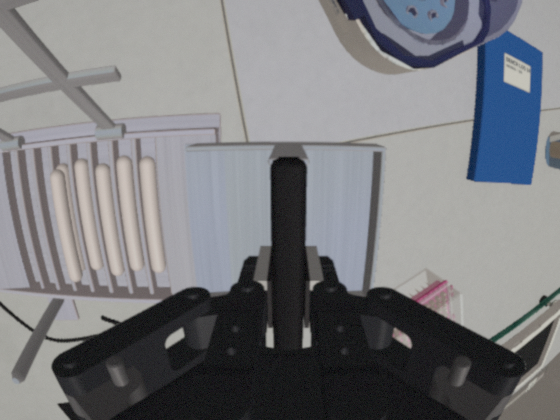

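```bash
cat > prof.py <<'E'
from h import *
import sys
im,P=cloud(sys.argv[1]); p=np.array([.57931646,.00603476,-.17435457])
M=R.from_euler('z',p[2]).as_matrix()@R.from_euler('y',-.175).as_matrix()
D=(P-[p[0],p[1],.036])@M
for y0 in(-.03,0,.03):
    m=(abs(D[...,1]-y0)<.012)&(abs(D[...,0])<.11)&(abs(D[...,2])<.05); x=D[...,0][m]*1000; z=D[...,2][m]*1000
    print(y0,[(int(b),round(float(np.percentile(z[(x>=b)&(x<b+6)],80)),1)) for b in range(-108,104,6) if ((x>=b)&(x<b+6)).sum()>3])
z=cv2.resize(im[130:310,0:240],(800,600),interpolation=cv2.INTER_CUBIC); cv2.imwrite('pics/crop_%s.png'%sys.argv[1],z[:,:,::-1])
E
python3 prof.py wrist11; sed -i 's/xx//' prof.py
```

```text
-0.03 [(-108, 17.8), (-102, 17.3), (-96, 16.0), (-90, 14.3), (-84, 12.5), (-78, 8.0), (-66, 11.2), (-60, 6.5), (-54, 0.9), (-48, 11.5), (-42, 6.6), (-24, 23.4), (-18, 23.7), (-12, 20.3), (-6, 11.8), (0, 11.7), (6, 11.9), (12, 11.7), (18, 11.7), (24, 11.9), (30, 11.8), (36, 11.7), (42, 12.0), (48, 11.8), (54, 11.7), (60, 12.4), (66, 13.1), (72, 13.8), (78, 14.4), (84, 26.8), (90, 26.6), (96, 25.9), (102, 25.4)]
0 [(-96, 15.4), (-90, 14.4), (-84, 12.7), (-78, 8.8), (-66, 11.4), (-60, 8.2), (-48, 11.6), (-42, 8.1), (-36, 1.2), (-24, 23.1), (-18, 23.8), (-12, 20.8), (-6, 11.6), (0, 11.8), (6, 11.8), (12, 11.9), (18, 11.8), (24, 11.9), (30, 11.8), (36, 11.6), (42, 11.8), (48, 11.7), (54, 11.9), (60, 12.0), (66, 13.0), (72, 13.7), (78, 14.4), (84, 26.9), (90, 26.5), (96, 25.9), (102, 25.3)]
0.03 [(-90, 13.3), (-84, 12.7), (-78, 9.1), (-66, 11.6), (-60, 8.3), (-54, 0.9), (-48, 11.7), (-42, 8.2), (-36, 0.5), (-30, 11.8), (-24, 22.6), (-18, 23.6), (-12, 21.0), (-6, 11.6), (0, 11.9), (6, 11.8), (12, 11.7), (18, 11.6), (24, 11.9), (30, 11.6), (36, 11.8), (42, 11.9), (48, 11.6), (54, 11.8), (60, 12.1), (66, 13.0), (72, 13.6), (78, 14.4), (84, 26.9), (90, 26.7), (96, 26.0), (102, 25.5)]
```

View pics/crop_wrist11.png

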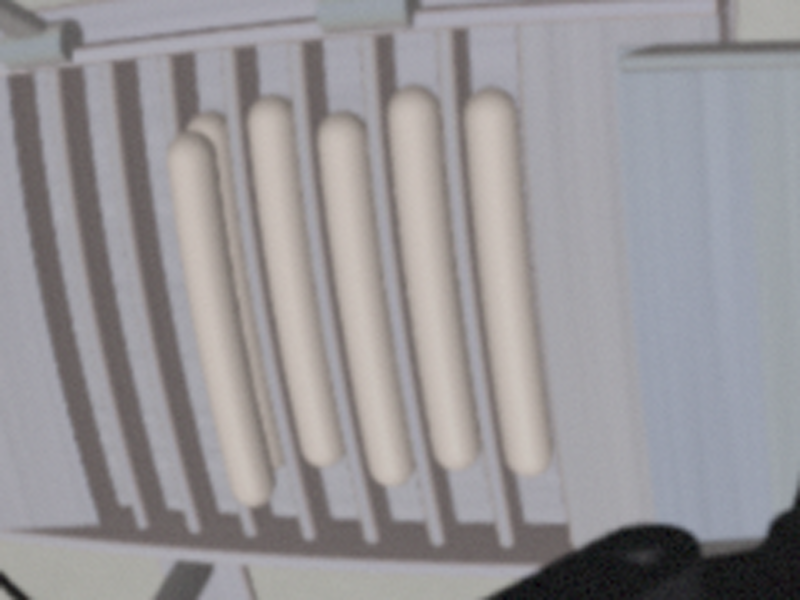

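The picture shows six rods: five sit in grooves. The sixth lies on top of the lowest rod, near deck x = -21, and needs a nudge downhill later. First I'll set the scoop back.

```bash
python3 -m handwheel '[{"twist":[0,0,0],"linear":[0,0.1,-0.3],"claw":1},{"twist":[0,0,0],"linear":[0,0.28,-0.9],"claw":1},{"twist":[0,0,0],"linear":[0,0.28,-0.9],"claw":1},{"twist":[0.3,0,0],"linear":[0,0.28,-0.9],"claw":1},{"twist":[0.3,0,0],"linear":[0,0.28,-0.9],"claw":1},{"twist":[0.3,0,0],"linear":[0,0.25,-0.9],"claw":1},{"twist":[0.3,0,0],"linear":[0,0.2,-0.9],"claw":1},{"twist":[0.3,0,0],"linear":[0,0.2,-0.9],"claw":1},{"twist":[0.3,0,0],"linear":[0,0.1,-0.9],"claw":1},{"twist":[0.3,0,0],"linear":[0,0.1,-0.9],"claw":1},{"twist":[0.3,0,0],"linear":[0,0,-0.7],"claw":1},{"twist":[0.3,0,0],"linear":[0,0,-0.4],"claw":1},{"twist":[0.3,0,0],"linear":[0,0,0],"claw":1},{"twist":[0,0,0],"linear":[0,0,0],"claw":1},{"twist":[0,0,0],"linear":[0,0,0],"claw":1}]'
python3 - <<'E'
from h import *
goto([.508,.32,.33])
E
```

```text
time: 25.75
tool_pos: [0.7036, -0.0156, 0.343]
eef_rot: [180.0, -0.0, 80.0]
force: [-0.4, 0.2, -2.0]
gripper_width: 0.0126
gripper_force: 58.9
now [ 0.7036 -0.0156  0.343 ] [ 1.7997e+02 -1.0000e-02  8.0040e+01] shift units [ 14.83 -12.53   0.65]
```

```bash
python3 -m handwheel '[{"twist":[0,0,0],"linear":[0.4,-0.34,0],"claw":1},{"twist":[0,0,0],"linear":[0.88,-0.74,0],"claw":1},{"twist":[0,0,0],"linear":[0.88,-0.74,0],"claw":1},{"twist":[0,0,0],"linear":[0.88,-0.74,0],"claw":1},{"twist":[0,0,0],"linear":[0.88,-0.74,0],"claw":1},{"twist":[0,0,0],"linear":[0.88,-0.74,0],"claw":1},{"twist":[0,0,0],"linear":[0.88,-0.74,0],"claw":1},{"twist":[0,0,0],"linear":[0.88,-0.74,0],"claw":1},{"twist":[0,0,0],"linear":[0.88,-0.74,0],"claw":1},{"twist":[0,0,0],"linear":[0.88,-0.74,0],"claw":1},{"twist":[0,0,0],"linear":[0.88,-0.74,0],"claw":1},{"twist":[0,0,0],"linear":[0.88,-0.74,0],"claw":1},{"twist":[0,0,0],"linear":[0.88,-0.74,0],"claw":1},{"twist":[0,0,0],"linear":[0.88,-0.74,0],"claw":1},{"twist":[0,0,0],"linear":[0.88,-0.74,0],"claw":1},{"twist":[0,0,0],"linear":[0.88,-0.74,0],"claw":1},{"twist":[0,0,0],"linear":[0.88,-0.74,0],"claw":1},{"twist":[0,0,0],"linear":[0.35,-0.35,0.5],"claw":1}]'
python3 -m handwheel '[{"twist":[0,0,0],"linear":[0,0,1],"claw":1},{"twist":[0,0,0],"linear":[0,0,1],"claw":1},{"twist":[0,0,0],"linear":[0,0,1],"claw":1},{"twist":[0,0,0],"linear":[0,0,1],"claw":1},{"twist":[0,0,0],"linear":[0,0,1],"claw":1},{"twist":[0,0,0],"linear":[0,0,1],"claw":1},{"twist":[0,0,0],"linear":[0,0,1],"claw":1},{"twist":[0,0,0],"linear":[0,0,1],"claw":1},{"twist":[0,0,0],"linear":[0,0,1],"claw":1},{"twist":[0,0,0],"linear":[0,0,1],"claw":1},{"twist":[0,0,0],"linear":[0,0,1],"claw":1},{"twist":[0,0,0],"linear":[0,0,0.7],"claw":1},{"twist":[0,0,0],"linear":[0,0,0.5],"claw":1},{"twist":[0,0,0],"linear":[0,0,0.4],"claw":1},{"twist":[0,0,0],"linear":[0,0,0.3],"claw":1},{"twist":[0,0,0],"linear":[0,0,0.2],"claw":1},{"twist":[0,0,0],"linear":[0,0,0.1],"claw":1},{"twist":[0,0,0],"linear":[0,0,0],"claw":1},{"twist":[0,0,0],"linear":[0,0,0],"claw":1}]'
```

```text
time: 27.55
tool_pos: [0.5063, 0.3224, 0.3341]
eef_rot: [179.9, -0.1, 80.2]
force: [0.9, 1.1, -1.3]
gripper_width: 0.0126
gripper_force: 58.9
time: 29.45
tool_pos: [0.5083, 0.32, 0.0694]
eef_rot: [180.0, -0.0, 80.0]
force: [0.1, -0.1, -1.3]
gripper_width: 0.013
gripper_force: 58.8
```

Now at 69.4 mm, about 7 mm to go.

```bash
python3 -m handwheel '[{"twist":[0,0,0],"linear":[0,0,0.1],"claw":1},{"twist":[0,0,0],"linear":[0,0,0.1],"claw":1},{"twist":[0,0,0],"linear":[0,0,0.07],"claw":1},{"twist":[0,0,0],"linear":[0,0,0.05],"claw":1},{"twist":[0,0,0],"linear":[0,0,0],"claw":1},{"twist":[0,0,0],"linear":[0,0,0],"claw":1}]'
```

```text
time: 30.05
tool_pos: [0.5082, 0.3199, 0.0627]
eef_rot: [180.0, -0.0, 80.0]
force: [0.7, 0.0, -1.9]
gripper_width: 0.013
gripper_force: 58.9
```

```bash
python3 -m handwheel '[{"twist":[0,0,0],"linear":[0,0,0.04],"claw":1},{"twist":[0,0,0],"linear":[0,0,0],"claw":0.9},{"twist":[0,0,0],"linear":[0,0,0],"claw":0.7},{"twist":[0,0,0],"linear":[0,0,0],"claw":0.4},{"twist":[0,0,0],"linear":[0,0,0],"claw":0.2},{"twist":[0,0,0],"linear":[0,0,0],"claw":0.2},{"twist":[0,0,0],"linear":[0,0,0],"claw":0.2},{"twist":[0,0,0],"linear":[0,0,0],"claw":0.2},{"twist":[0,0,0],"linear":[0,0,-0.5],"claw":0.2},{"twist":[0,0,0],"linear":[0,0,-1],"claw":0.2},{"twist":[0,0,0],"linear":[0,0,-1],"claw":0.2},{"twist":[0,0,0],"linear":[0,0,-1],"claw":0.2},{"twist":[0,0,0],"linear":[0,0,-1],"claw":0.2},{"twist":[0,0,0],"linear":[0,0,-1],"claw":0.2},{"twist":[0,0,0],"linear":[0,0,-1],"claw":0.2},{"twist":[0,0,0],"linear":[0,0,-1],"claw":0.2},{"twist":[0,0,0],"linear":[0,0,-1],"claw":0.2},{"twist":[0,0,0],"linear":[0,0,-1],"claw":0.2},{"twist":[0,0,0],"linear":[0,0,-1],"claw":0.2}]'
python3 - <<'E'
from h import *
o=get_obs();print(o['tool_pos'],o['gripper_width'],o['qpos'].round(1))
p=np.array([.57931646,.00603476,-.17435457])
print('rod top',dk(p,[-.021,0,.0175]), 'finger start', dk(p,[.01,0,.03]), dk(p,[.0,0,.016]), dk(p,[-.02,0,.0165]))
snap('wrist','wrist12')
im,P=cloud('wrist12')
m=(im.max(2)<60)&(P[...,2]>.05)&(P[...,2]<.12)&(P[...,0]<.55)&(P[...,0]>.46)&(P[...,1]>.25)&(P[...,1]<.385)
q=P[m];print(len(q),q.mean(0),q.min(0),q.max(0))
E
```

```text
time: 31.95
tool_pos: [0.508, 0.3198, 0.2735]
eef_rot: [180.0, -0.0, 80.0]
force: [0.2, 0.5, 0.8]
gripper_width: 0.0681
gripper_force: 0.0
[0.50795796 0.31984432 0.27349698] 0.06807590097067327 [-11.4  29.3 -38.8  91.4  19.6  66.3 -64.6]
rod top [0.55595003 0.0101506  0.04957644] finger start [0.58387038 0.00523262 0.06728288] [0.57657297 0.00651801 0.05175562] [0.55709129 0.00994957 0.04876583]
1127 [0.50895123 0.32169398 0.0873545 ] [0.49430189 0.26740861 0.08279584] [0.52299331 0.37235498 0.0900471 ]
```

Scoop stands upright, with its handle top at 87 mm as before. Next, nudge the sixth rod with shut fingers, tool square to the deck.

```bash
python3 -m handwheel '[{"twist":[0,0,0],"linear":[-0.5,0.2,-0.3],"claw":1},{"twist":[0,0,0],"linear":[-0.95,0.41,-0.3],"claw":1},{"twist":[0,0,0],"linear":[-0.95,0.41,-0.3],"claw":1},{"twist":[0,0,0],"linear":[-0.95,0.41,0],"claw":1},{"twist":[0,0,0],"linear":[-0.95,0.41,0],"claw":1},{"twist":[0,0,0],"linear":[-0.95,0.41,0],"claw":1},{"twist":[0,0,0],"linear":[-0.95,0.41,0],"claw":1},{"twist":[0,0,0],"linear":[-0.95,0.41,0],"claw":1},{"twist":[0,0,0],"linear":[-0.95,0.41,0],"claw":1},{"twist":[0,0,0],"linear":[-0.95,0.41,0],"claw":1},{"twist":[0,0,0],"linear":[-0.95,0.41,0],"claw":1},{"twist":[0,0,0],"linear":[-0.95,0.41,0],"claw":1},{"twist":[0,0,0],"linear":[-0.95,0.41,0],"claw":1},{"twist":[0,0,0],"linear":[-0.95,0.41,0],"claw":1},{"twist":[0,0,0],"linear":[-0.95,0.41,0],"claw":1},{"twist":[0,0,0],"linear":[-0.95,0.41,0],"claw":1},{"twist":[-0.85,0,0],"linear":[0,0,0],"claw":1},{"twist":[-0.9,0,0],"linear":[0,0,0],"claw":1},{"twist":[0,0,0],"linear":[0,0,0],"claw":1},{"twist":[0,0,0],"linear":[0,0,0],"claw":1}]'
cat >> h.py <<'E'
DP=np.array([.57931646,.00603476,-.17435457])
def indeck(P):
    M=R.from_euler('z',DP[2]).as_matrix()@R.from_euler('y',-.175).as_matrix()
    return (np.array(P)-[DP[0],DP[1],.036])@M
E
python3 - <<'E'
from h import *
print(indeck(get_obs()['tool_pos'])); goto(dk(DP,[.018,0,.04]));goto(dk(DP,[.018,0,.0165]))
E
```

```text
time: 34.0
tool_pos: [0.5817, 0.0066, 0.2902]
eef_rot: [170.0, 0.0, 80.0]
force: [0.4, 0.3, 0.5]
gripper_width: -0.0001
gripper_force: 0.0
[0.04651294 0.00097942 0.24991742]
now [0.5817 0.0066 0.2902] [1.7003e+02 4.0000e-02 8.0010e+01] shift units [-0.04 -1.42 10.5 ]
now [0.5817 0.0066 0.2902] [1.7003e+02 4.0000e-02 8.0010e+01] shift units [-0.04 -1.41 11.67]
```

```bash
python3 -m handwheel '[{"twist":[0,0,0],"linear":[0,-0.14,1],"claw":1},{"twist":[0,0,0],"linear":[0,-0.14,1],"claw":1},{"twist":[0,0,0],"linear":[0,-0.14,1],"claw":1},{"twist":[0,0,0],"linear":[0,-0.14,1],"claw":1},{"twist":[0,0,0],"linear":[0,-0.14,1],"claw":1},{"twist":[0,0,0],"linear":[0,-0.14,1],"claw":1},{"twist":[0,0,0],"linear":[0,-0.14,1],"claw":1},{"twist":[0,0,0],"linear":[0,-0.14,1],"claw":1},{"twist":[0,0,0],"linear":[0,-0.14,1],"claw":1},{"twist":[0,0,0],"linear":[0,-0.15,0.8],"claw":1},{"twist":[0,0,0],"linear":[0,0,0.6],"claw":1},{"twist":[0,0,0],"linear":[0,0,0.5],"claw":1},{"twist":[0,0,0],"linear":[0,0,0.4],"claw":1},{"twist":[0,0,0],"linear":[0,0,0.25],"claw":1},{"twist":[0,0,0],"linear":[0,0,0],"claw":1},{"twist":[0,0,0],"linear":[0,0,0],"claw":1}]'
python3 - <<'E'
from h import *
print(indeck(get_obs()['tool_pos']))
E
python3 rods.py wrist13; python3 prof.py wrist13 | tail -1
```

```text
time: 35.6
tool_pos: [0.5946, 0.0051, 0.0578]
eef_rot: [170.0, -0.0, 80.0]
force: [-0.4, -0.6, -0.3]
gripper_width: -0.0002
gripper_force: 0.0
[0.01878281 0.00177842 0.01883321]
[ 239  168   23  124 2033] [250. 220.]
[ 311  168   24  118 1813] [323. 218.]
[ 202  172   29  121 2345] [215. 230.]
[ 343  172   28  125 2053] [357. 230.]
[ 276  178   22   68 1266] [287. 211.]
[458 207  47  37 260] [480. 224.]
[458 245  10  40 152] [462. 264.]
[-0.32988787 -0.42886948 -0.12262798] [0.59469441 0.00515943 0.05797135]
0.03 [(-108, 18.9), (-102, 17.5), (-96, 16.0), (-90, 14.4), (-84, 12.8), (-78, 8.0), (-72, 0.3), (-66, 11.9), (-60, 7.9), (-54, 0.4), (-48, 12.0), (-42, 7.3), (-36, 0.3), (-30, 12.0), (-24, 22.9), (-18, 23.7), (-12, 20.6), (-6, 11.7), (0, 11.8), (6, 11.8), (12, 11.6), (18, 11.9), (24, 11.7), (30, 11.6), (36, 11.9), (42, 11.7), (48, 11.5), (54, 11.8), (60, 11.9), (66, 12.9), (72, 13.7), (78, 14.5), (84, 15.1), (90, 15.9), (96, 16.6), (102, 17.0)]
```

View pics/wrist13.png

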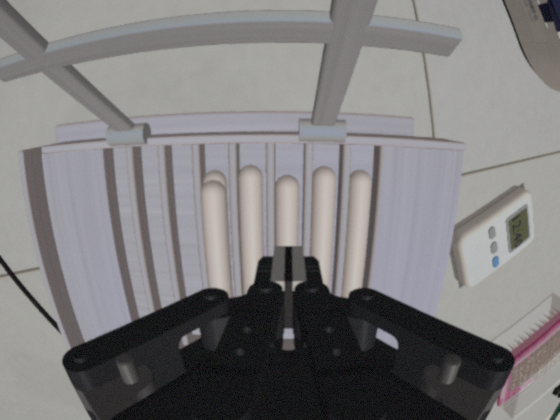

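```bash
python3 -m handwheel '[{"twist":[0,0,0],"linear":[0,0,0.1],"claw":1},{"twist":[0,0,0],"linear":[0,-0.25,0],"claw":1},{"twist":[0,0,0],"linear":[0,-0.25,0],"claw":1},{"twist":[0,0,0],"linear":[0,-0.25,0],"claw":1},{"twist":[0,0,0],"linear":[0,-0.15,0],"claw":1},{"twist":[0,0,0],"linear":[0,-0.1,0],"claw":1},{"twist":[0,0,0],"linear":[0,-0.1,0],"claw":1},{"twist":[0,0,0],"linear":[0,-0.1,0],"claw":1},{"twist":[0,0,0],"linear":[0,0,0],"claw":1},{"twist":[0,0,0],"linear":[0,0,0],"claw":1}]'
cat > st.py <<'E'
from h import *
import sys
t=sys.argv[1]; snap('wrist',t); print(indeck(get_obs()['tool_pos']).round(4),get_obs()['force'].round(1))
im,P=cloud(t); D=indeck(P)
for y0 in (.02,.035):
    m=(abs(D[...,1]-y0)<.008)&(D[...,0]>-.08)&(D[...,0]<0.01)&(abs(D[...,2])<.05); x=D[...,0][m]*1000; z=D[...,2][m]*1000
    print([(int(b),round(float(np.percentile(z[(x>=b)&(x<b+4)],80)),1)) for b in range(-80,8,4) if ((x>=b)&(x<b+4)).sum()>3])
E
python3 st.py wrist14
```

```text
time: 36.65
tool_pos: [0.5717, 0.0092, 0.0515]
eef_rot: [170.0, -0.0, 80.0]
force: [-0.8, 0.1, 4.0]
gripper_width: -0.0001
gripper_force: 2.2
[-0.0052  0.0018  0.0166] [-0.1 -0.1  4.8]
[(-80, 11.4), (-76, 0.2), (-72, 0.3), (-68, 0.6), (-64, 12.1), (-60, 7.9), (-56, 0.3), (-52, 0.3), (-48, 11.8), (-44, 11.6), (-40, 0.4), (-36, 0.3), (-32, 0.4), (-28, 12.2), (-24, 22.9), (-20, 24.2), (-16, 23.4), (-12, 38.3), (-8, 40.4), (-4, 39.1), (0, 35.3), (4, 10.3)]
[(-80, 11.4), (-76, 0.3), (-72, 0.3), (-68, 0.4), (-64, 12.1), (-60, 8.3), (-56, 0.3), (-52, 0.5), (-48, 11.7), (-44, 11.6), (-40, 0.3), (-36, 0.3), (-32, 0.3), (-28, 12.1), (-24, 22.4), (-20, 23.8), (-16, 23.1), (-12, 12.3), (-8, 11.8), (-4, 11.7), (0, 12.1), (4, 10.4)]
```

```bash
python3 -m handwheel '[{"twist":[0,0,0],"linear":[0,0,-0.1],"claw":1},{"twist":[0,0,0],"linear":[0,0,0],"claw":1},{"twist":[0,0,0],"linear":[0,0,0],"claw":1}]'; python3 st.py wrist15
```

```text
time: 37.0
tool_pos: [0.571, 0.0092, 0.0532]
eef_rot: [170.0, 0.0, 80.0]
force: [-0.5, 0.2, -0.1]
gripper_width: 0.0001
gripper_force: 0.0
[-0.0056  0.0017  0.0184] [-0.4 -0.2  0.2]
[(-80, 11.5), (-76, 0.3), (-72, 0.3), (-68, 0.6), (-64, 12.0), (-60, 8.6), (-56, 0.3), (-52, 0.2), (-48, 11.8), (-44, 11.9), (-40, 11.9), (-36, 12.0), (-32, 9.6), (-28, 12.1), (-24, 11.1), (-20, 12.3), (-16, 11.4), (-12, 40.3), (-8, 40.6), (-4, 40.5), (0, 32.2), (4, 10.2)]
[(-80, 11.5), (-76, 0.3), (-72, 0.4), (-68, 0.7), (-64, 12.2), (-60, 8.5), (-56, 0.4), (-52, 0.4), (-48, 11.8), (-44, 11.7), (-40, 11.8), (-36, 11.8), (-32, 9.6), (-28, 12.1), (-24, 10.9), (-20, 12.1), (-16, 11.4), (-12, 11.4), (-8, 11.9), (-4, 11.7), (0, 12.2), (4, 10.3)]
```

The sixth rod has dropped into the groove at x = -38 (top now 12 mm). Withdraw upwards and check that all rods lie in their grooves.

```bash
python3 -m handwheel '[{"twist":[0,0,0],"linear":[0,0,-0.5],"claw":1},{"twist":[0,0,0],"linear":[0,0.1,-1],"claw":1},{"twist":[0,0,0],"linear":[0,0.12,-1],"claw":1},{"twist":[0,0,0],"linear":[0,0.12,-1],"claw":1},{"twist":[0,0,0],"linear":[0,0.12,-1],"claw":1},{"twist":[0,0,0],"linear":[0,0.12,-1],"claw":1},{"twist":[0,0,0],"linear":[0,0.12,-1],"claw":1},{"twist":[0,0,0],"linear":[0,0.12,-1],"claw":1},{"twist":[0,0,0],"linear":[0,0.12,-1],"claw":1},{"twist":[0,0,0],"linear":[0,0.12,-1],"claw":1},{"twist":[0,0,0],"linear":[0,0.12,-1],"claw":1},{"twist":[0,0,0],"linear":[0,0.12,-1],"claw":1},{"twist":[0,0,0],"linear":[0,0,-0.6],"claw":1},{"twist":[0,0,0],"linear":[0,0,0],"claw":1},{"twist":[0,0,0],"linear":[0,0,0],"claw":1}]'
cat > kr.py <<'E'
from h import *
import sys
t=sys.argv[1]; snap('wrist',t); print(indeck(get_obs()['tool_pos']).round(4),get_obs()['tool_pos'].round(4))
im,P=cloud(t); D=indeck(P); im=im.astype(int)
m=((im[...,0]-im[...,2])>10)&(im.min(2)>100)&(abs(D[...,0])<.1)&(abs(D[...,1])<.062)&(D[...,2]>.004)&(D[...,2]<.03)
for g in range(-74,53,18):
    k=m&(abs(D[...,0]*1000-g)<7); q=D[k]*1000
    if len(q)>60: print('groove',g,len(q),'top',np.percentile(q[:,2],[50,97]).round(1),'y',np.percentile(q[:,1],[1,99]).round(1),'x by y',[np.round(np.median(q[(q[:,1]>a)&(q[:,1]<a+15),0]),1) for a in(-45,-25,0,25)])
k=(D[...,1]>.07)&(D[...,1]<.2)&(D[...,2]>.1)&(D[...,2]<.2)&(abs(D[...,0])<.1); q=D[k]*1000
if len(q): print('keeper pts',len(q),q.min(0).round(),q.max(0).round()); r=q[abs(q[:,0]-20)<12]; print('rail @20',len(r),r.mean(0) if len(r) else '')
E
python3 kr.py wrist16
```

```text
time: 38.55
tool_pos: [0.5546, 0.012, 0.2958]
eef_rot: [170.0, 0.0, 80.0]
force: [-0.9, 0.1, -0.5]
gripper_width: 0.0001
gripper_force: 0.0
[0.0201 0.0016 0.2599] [0.5545 0.012  0.2954]
groove -38 529 top [11.  12.8] y [-42.9  39.5] x by y [np.float64(-35.8), np.float64(-35.4), np.float64(-35.6), np.float64(-35.2)]
groove -20 549 top [11.  12.8] y [-40.   42.9] x by y [np.float64(-18.1), np.float64(-17.9), np.float64(-17.8), np.float64(-17.4)]
groove -2 549 top [11.1 12.9] y [-37.6  45. ] x by y [np.float64(0.7), np.float64(-0.2), np.float64(-0.0), np.float64(0.3)]
groove 16 508 top [11.4 12.9] y [-42.6  40.1] x by y [np.float64(18.2), np.float64(17.0), np.float64(18.2), np.float64(18.3)]
groove 34 529 top [11.1 13.1] y [-38.6  44. ] x by y [np.float64(35.7), np.float64(35.6), np.float64(36.4), np.float64(36.3)]
groove 52 531 top [11.1 12.8] y [-40.2  42.8] x by y [np.float64(53.4), np.float64(54.0), np.float64(54.6), np.float64(54.3)]
keeper pts 3458 [-82. 102. 100.] [ 65. 147. 182.]
rail @20 436 [ 21.8374823  119.53060397 134.97994744]
```

All six rods are in grooves (y within about 5 mm). Rail at y = 120, z = 135 mm. Now to the outside of the keeper, and push it in.

```bash
python3 -m handwheel '[{"twist":[0,0,0],"linear":[0.5,0,0],"claw":1},{"twist":[0,0,0],"linear":[1,0,0],"claw":1},{"twist":[0,0,0],"linear":[1,0,0],"claw":1},{"twist":[0,0,0],"linear":[1,0,0],"claw":1},{"twist":[0,0,0],"linear":[1,0,0],"claw":1},{"twist":[0,0,0],"linear":[1,0,0],"claw":1},{"twist":[0,0,0],"linear":[1,0,0],"claw":1},{"twist":[0,0,0],"linear":[1,0,0],"claw":1},{"twist":[0,0,0],"linear":[0.3,0,0.4],"claw":1},{"twist":[0,0,0],"linear":[0,0,1],"claw":1},{"twist":[0,0,0],"linear":[0,0,1],"claw":1},{"twist":[0,0,0],"linear":[0,0,1],"claw":1},{"twist":[0,0,0],"linear":[0,0,1],"claw":1},{"twist":[0,0,0],"linear":[0,0,1],"claw":1},{"twist":[0,0,0],"linear":[0,0,1],"claw":1},{"twist":[0,0,0],"linear":[0,0,0.6],"claw":1},{"twist":[0,0,0],"linear":[0,0,0.2],"claw":1},{"twist":[0,0,0],"linear":[0,0,0],"claw":1},{"twist":[0,0,0],"linear":[0,0,0],"claw":1}]'
python3 kr.py wrist17
```

```text
time: 40.5
tool_pos: [0.6068, 0.1616, 0.155]
eef_rot: [169.9, -0.0, 80.0]
force: [-0.2, 0.4, -0.1]
gripper_width: -0.0001
gripper_force: 0.0
[0.0209 0.158  0.1173] [0.6068 0.1616 0.1552]
keeper pts 25731 [-82. 122. 120.] [ 80. 176. 200.]
rail @20 8104 [ 20.12777117 168.42434742 170.76488107]
```

```bash
python3 -m handwheel '[{"twist":[0,0,0],"linear":[-0.3,0,0],"claw":1},{"twist":[0,0,0],"linear":[-0.4,0,0],"claw":1},{"twist":[0,0,0],"linear":[-0.4,0,0],"claw":1},{"twist":[0,0,0],"linear":[-0.4,0,0],"claw":1},{"twist":[0,0,0],"linear":[-0.4,0,0],"claw":1},{"twist":[0,0,0],"linear":[-0.4,0,0],"claw":1},{"twist":[0,0,0],"linear":[-0.4,0,0],"claw":1},{"twist":[0,0,0],"linear":[-0.4,0,0],"claw":1},{"twist":[0,0,0],"linear":[-0.4,0,0],"claw":1},{"twist":[0,0,0],"linear":[-0.4,0,0],"claw":1},{"twist":[0,0,0],"linear":[-0.4,0,0],"claw":1},{"twist":[0,0,0],"linear":[-0.4,0,0],"claw":1},{"twist":[0,0,0],"linear":[-0.4,0,0],"claw":1}]'
python3 -c "
from h import *
print(indeck(get_obs()['tool_pos']))"
python3 -m handwheel '[{"twist":[0,0,0],"linear":[0,0,0],"claw":1},{"twist":[0,0,0],"linear":[0,0,0],"claw":1},{"twist":[0,0,0],"linear":[0,0,0],"claw":1},{"twist":[0,0,0],"linear":[0,0,0],"claw":1},{"twist":[0,0,0],"linear":[0,0,0],"claw":1},{"twist":[0,0,0],"linear":[0,0,0],"claw":1},{"twist":[0,0,0],"linear":[0,0,0],"claw":1},{"twist":[0,0,0],"linear":[0,0,0],"claw":1},{"twist":[0,0,0],"linear":[0,0,0],"claw":1},{"twist":[0,0,0],"linear":[0,0,0],"claw":1}]'
python3 - <<'E'
from h import *
snap('top','top18');im,P=cloud('top18');D=indeck(P)
k=(D[...,2]>.018)&(D[...,2]<.035)&(abs(D[...,0])<.1)&(abs(D[...,1])<.13);q=D[k]*1000;print(len(q),q.min(0),q.max(0)); r=q[(q[:,1]<-50)];print(len(r),r.mean(0) if len(r) else '')
E
```

```text
time: 41.85
tool_pos: [0.5888, 0.0602, 0.1543]
eef_rot: [170.0, 0.0, 80.0]
force: [0.4, -0.6, 0.4]
gripper_width: 0.0001
gripper_force: 0.0
[0.02052915 0.0550219  0.11652892]
time: 42.85
tool_pos: [0.5889, 0.0609, 0.1543]
eef_rot: [170.0, -0.0, 80.0]
force: [-0.5, -0.1, 0.6]
gripper_width: -0.0
gripper_force: 0.0
171 [ -51.81444225 -110.33184536   18.10316346] [99.95136416 61.22064769 33.48806473]
89 [ 31.58017518 -64.2529963   25.10212083]
```

```bash
python3 -m handwheel '[{"twist":[0,0,0],"linear":[0,0,-0.5],"claw":0.3},{"twist":[0,0,0],"linear":[0,0,-1],"claw":0.3},{"twist":[0,0,0],"linear":[0,0,-1],"claw":0.3},{"twist":[0,0,0],"linear":[0,0,-1],"claw":0.3},{"twist":[0,0,0],"linear":[0,0,-1],"claw":0.3},{"twist":[0.85,0,0],"linear":[0,0,-0.5],"claw":0.3},{"twist":[0.9,0,0],"linear":[0,0,0],"claw":0.3},{"twist":[0,0,0],"linear":[-1,-0.5,0],"claw":0.3},{"twist":[0,0,0],"linear":[-1,-0.2,0],"claw":0.3},{"twist":[0,0,0],"linear":[-1,-0.2,0],"claw":0.3},{"twist":[0,0,0],"linear":[-1,-0.2,0],"claw":0.3},{"twist":[0,0,0],"linear":[-1,-0.2,0],"claw":0.3},{"twist":[0,0,0],"linear":[-1,0,0],"claw":0.3},{"twist":[0,0,0],"linear":[-1,0,0],"claw":0.3},{"twist":[0,0,0],"linear":[-1,0,0],"claw":0.3},{"twist":[0,0,0],"linear":[-1,0,0],"claw":0.3},{"twist":[0,0,0],"linear":[-1,0,0],"claw":0.3},{"twist":[0,0,0],"linear":[-1,0,0],"claw":0.3},{"twist":[0,0,0],"linear":[0,0,0],"claw":0.3},{"twist":[0,0,0],"linear":[0,0,0],"claw":0.3}]'
python3 kr.py wrist19
python3 - <<'E'
from h import *
o=get_obs();print(o['qpos'].round(1),o['gripper_width'])
im,P=cloud('wrist19');D=indeck(P)
g=P[(P[...,2]>.112)&(P[...,2]<.135)&(np.hypot(P[...,0]-.499,P[...,1]+.067)<.03)];print('post',len(g),g.mean(0),np.median(g,0),g.min(0),g.max(0))
k=(D[...,1]<-.055)&(D[...,1]>-.12)&(D[...,0]>-.09)&(D[...,0]<.065)&(P[...,2]>.03);q=D[k]*1000;print('rail/fork',len(q),q.min(0),q.max(0),np.median(q,0))
f=P[(np.hypot(P[...,0]-.499,P[...,1]+.067)<.022)&(P[...,2]<.07)&(P[...,2]>.03)];print('fork z',np.percentile(f[:,2],[5,25,50,75,95]))
E
```

```text
time: 44.9
tool_pos: [0.508, -0.1481, 0.2533]
eef_rot: [180.0, -0.0, 80.0]
force: [0.5, -0.2, -0.4]
gripper_width: 0.0598
gripper_force: 0.0
[-0.0049 -0.1636  0.2215] [ 0.5082 -0.1476  0.2533]
groove -38 557 top [11.2 12.9] y [-44.7  36.9] x by y [np.float64(-35.9), np.float64(-35.9), np.float64(-35.1), np.float64(-36.0)]
groove -20 547 top [11.1 12.8] y [-42.4  36.5] x by y [np.float64(-17.8), np.float64(-17.7), np.float64(-17.5), np.float64(-17.4)]
groove -2 546 top [11.1 13.3] y [-40.2  35.9] x by y [np.float64(0.2), np.float64(-0.5), np.float64(0.7), np.float64(-0.2)]
groove 16 583 top [11.1 13. ] y [-45.3  35.6] x by y [np.float64(18.4), np.float64(18.4), np.float64(17.8), np.float64(18.2)]
groove 34 92 top [10.3 11.9] y [-38.2  36.7] x by y [np.float64(39.7), np.float64(39.8), np.float64(40.3), np.float64(40.7)]
groove 52 543 top [11.2 13.1] y [-42.1  37.2] x by y [np.float64(53.4), np.float64(53.5), np.float64(54.2), np.float64(53.7)]
[ 38.1  23.2 -37.3 103.3  16.2  58.9 -15.4] 0.05941492419321527
post 161 [ 0.50003629 -0.06954831  0.12270029] [ 0.50006333 -0.06954159  0.12268352] [ 0.49399938 -0.07532994  0.11249939] [ 0.50563887 -0.06371827  0.1272171 ]
rail/fork 4910 [ -89.84488325 -110.07700845   -4.45129858] [ 64.03909485 -55.01885199 362.41967707] [ 20.18628117 -94.46301316  94.94339928]
fork z [0.04805818 0.04909622 0.04970191 0.05030622 0.05140518]
```

The keeper is shut (fork face at z = 49.7 mm) and the post tip is at (0.4998, -0.0695). On to the rings.

```bash
python3 -m handwheel '[{"twist":[0,0,0],"linear":[-0.5,0,0],"claw":0.3},{"twist":[0,0,0],"linear":[-1,0,0.1],"claw":0.3},{"twist":[0,0,0],"linear":[-1,0,0.1],"claw":0.3},{"twist":[0,0,0],"linear":[-1,0,0.1],"claw":0.3},{"twist":[0,0,0],"linear":[-1,0,0.1],"claw":0.3},{"twist":[0,0,0],"linear":[-1,0.1,0.1],"claw":0.3},{"twist":[0,0,0],"linear":[-1,0.1,0.1],"claw":0.3},{"twist":[0,0,0],"linear":[-1,0.1,0.1],"claw":0.3},{"twist":[0,0,0],"linear":[-1,0.1,0.1],"claw":0.3},{"twist":[0,0,0],"linear":[-1,0.1,0.1],"claw":0.3},{"twist":[0,0,0],"linear":[-1,0.1,0.1],"claw":0.3},{"twist":[0,0,0],"linear":[-1,0.1,0],"claw":0.3},{"twist":[0,0,0],"linear":[-0.9,0,0],"claw":0.3},{"twist":[0,0,0],"linear":[0,0,0],"claw":0.3},{"twist":[0,0,0],"linear":[0,0,0],"claw":0.3}]'
cat > rg.py <<'E'
from h import *
import sys
t=sys.argv[1]; snap('wrist',t); im,P=cloud(t); g=im.mean(2)
print(get_obs()['tool_pos'].round(4),get_obs()['eef_rot'].round(2))
m=((P[...,2]>.012)&(P[...,2]<.026)&(P[...,0]>.38)&(P[...,0]<.62)&(P[...,1]<-.2)&(P[...,1]>-.42)&(g>70)).astype(np.uint8)
n,l,s,c=cv2.connectedComponentsWithStats(m)
for i in range(1,n):
    if s[i,4]>60:
        q=P[l==i]; cc,r=cv2.minEnclosingCircle(q[:,:2].astype(np.float32)); h=cv2.findContours((l==i).astype(np.uint8),cv2.RETR_EXTERNAL,cv2.CHAIN_APPROX_NONE)[0][0]
        e=cv2.fitEllipse(h) ; w=atz(t,*e[0],.018)
        print(s[i],'z',np.median(q[:,2]).round(4),'circ',np.round(cc,4),round(r,4),'mean',q.mean(0).round(4),'ell',w.round(4))
        goto([w[0],w[1],.005])
E
python3 rg.py wrist20
```

```text
time: 46.45
tool_pos: [0.4788, -0.3949, 0.2327]
eef_rot: [-180.0, -0.0, 80.0]
force: [0.2, 0.2, 0.2]
gripper_width: 0.0598
gripper_force: 0.0
[ 0.4791 -0.3943  0.2328] [ 1.800e+02 -2.000e-02  8.007e+01]
[ 299   63   40   39 1066] z 0.0183 circ [ 0.5311 -0.2945] 0.0221 mean [ 0.5307 -0.2948  0.0182] ell [ 0.5307 -0.2948  0.018 ]
now [ 0.4791 -0.3943  0.2328] [ 1.800e+02 -2.000e-02  8.007e+01] shift units [ 5.34  1.68 11.39]
[ 209  124   39   39 1001] z 0.0183 circ [ 0.42   -0.3442] 0.0221 mean [ 0.4207 -0.3438  0.0182] ell [ 0.4208 -0.3438  0.018 ]
now [ 0.4791 -0.3943  0.2328] [ 1.800e+02 -2.000e-02  8.007e+01] shift units [ 1.98 -3.31 11.39]
```

Ring A is at (0.531, -0.295). Ring B was knocked to (0.421, -0.344). Grasp A.

```bash
python3 -m handwheel '[{"twist":[0,0,0],"linear":[0.89,0.28,0.8],"claw":0.2},{"twist":[0,0,0],"linear":[0.89,0.28,0.8],"claw":0.2},{"twist":[0,0,0],"linear":[0.89,0.28,0.8],"claw":0.2},{"twist":[0,0,0],"linear":[0.89,0.28,0.8],"claw":0.2},{"twist":[0,0,0],"linear":[0.89,0.28,0.8],"claw":0.2},{"twist":[0,0,0],"linear":[0.89,0.28,0.8],"claw":0.2},{"twist":[0,0,0],"linear":[0,0,1],"claw":0.2},{"twist":[0,0,0],"linear":[0,0,1],"claw":0.2},{"twist":[0,0,0],"linear":[0,0,1],"claw":0.2},{"twist":[0,0,0],"linear":[0,0,1],"claw":0.2},{"twist":[0,0,0],"linear":[0,0,1],"claw":0.2},{"twist":[0,0,0],"linear":[0,0,0.7],"claw":0.2},{"twist":[0,0,0],"linear":[0,0,0.4],"claw":0.2},{"twist":[0,0,0],"linear":[0,0,0.3],"claw":0.2},{"twist":[0,0,0],"linear":[0,0,0.2],"claw":0.2},{"twist":[0,0,0],"linear":[0,0,0],"claw":0.2},{"twist":[0,0,0],"linear":[0,0,0],"claw":0.2}]'
```

```text
time: 48.2
tool_pos: [0.5308, -0.2956, 0.0053]
eef_rot: [180.0, 0.0, 80.0]
force: [0.7, 0.5, -0.4]
gripper_width: 0.0684
gripper_force: 0.0
```

```bash
python3 -m handwheel '[{"twist":[0,0,0],"linear":[0.045,0,0],"claw":0.3},{"twist":[0,0,0],"linear":[0,0,0],"claw":0.4},{"twist":[0,0,0],"linear":[0,0,0],"claw":0.5},{"twist":[0,0,0],"linear":[0,0,0],"claw":0.6},{"twist":[0,0,0],"linear":[0,0,0],"claw":0.8},{"twist":[0,0,0],"linear":[0,0,0],"claw":1},{"twist":[0,0,0],"linear":[0,0,0],"claw":1},{"twist":[0,0,0],"linear":[0,0,0],"claw":1},{"twist":[0,0,0],"linear":[0,0,-0.2],"claw":1},{"twist":[0,0,0],"linear":[0,0,-0.6],"claw":1},{"twist":[0,0,0],"linear":[0,0,-1],"claw":1},{"twist":[0,0,0],"linear":[0,0,-1],"claw":1},{"twist":[0,0,0],"linear":[0,0,-1],"claw":1},{"twist":[0,0,0],"linear":[0,0,-1],"claw":1},{"twist":[0,0,0],"linear":[0,0,-1],"claw":1},{"twist":[0,0,0],"linear":[0,0,-1],"claw":1},{"twist":[0,0,0],"linear":[0,0,-1],"claw":1},{"twist":[0,0,0],"linear":[0,0,-1],"claw":1},{"twist":[0,0,0],"linear":[0,0,0],"claw":1}]'
python3 - <<'E'
from h import *
o=get_obs();print(o['tool_pos'],o['gripper_width'],o['gripper_force'],o['force'])
snap('wrist','wrist21'); im,P=cloud('wrist21'); M=Rm(o['eef_rot']); T=(P-o['tool_pos'])@M
k=(abs(T[...,0])<.035)&(abs(T[...,1])<.022)&(T[...,2]>-.03)&(T[...,2]<.02)
q=T[k]*1000;print(len(q),q.min(0).round(1),q.max(0).round(1))
r=q[(abs(q[:,1])<5)];print('mid strip',len(r),r.min(0).round(1),r.max(0).round(1), np.percentile(r[:,2],[5,25,50,75,95]).round(1))
goto([.4998,-.0695,.180])
cv2.imwrite('pics/w21c.png',cv2.resize(im[180:390,150:430],(800,600),interpolation=cv2.INTER_CUBIC)[:,:,::-1])
E
```

```text
time: 50.1
tool_pos: [0.5317, -0.295, 0.184]
eef_rot: [179.8, 0.1, 80.0]
force: [0.1, -0.2, -0.7]
gripper_width: 0.0413
gripper_force: 60.7
[ 0.53172473 -0.29498888  0.18403649] 0.041311810032924126 60.68593863397837 [ 0.14260008 -0.22891847 -0.73926914]
7173 [-20.6 -22.  -30. ] [22.3 22.   1.9]
mid strip 1655 [-20.6  -5.  -14.3] [22.3  5.   1.9] [-13.5 -12.9 -12.3 -10.4  -2. ]
now [ 0.5311 -0.2949  0.1824] [1.7988e+02 5.0000e-02 8.0020e+01] shift units [10.83 -3.49  0.1 ]
```

View pics/w21c.png

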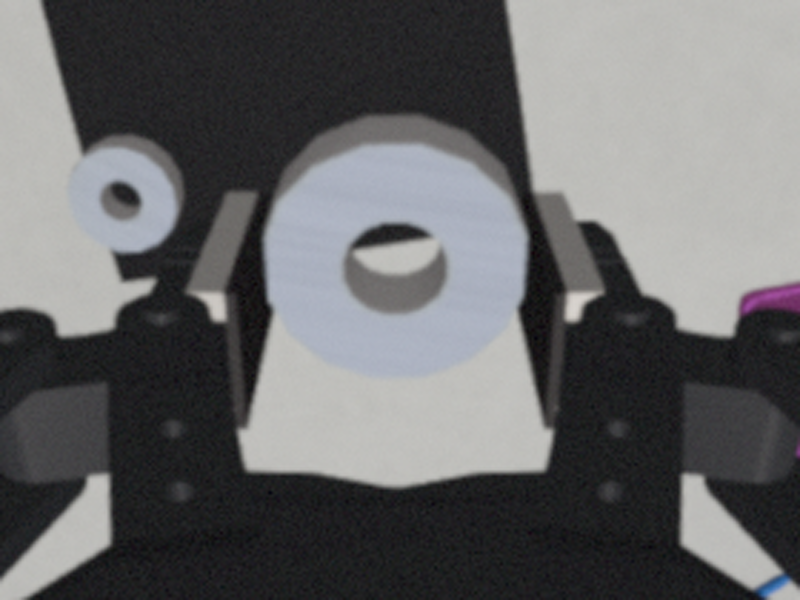

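Ring A is held level, centred at crop (395,260).

```bash
python3 -m handwheel '[{"twist":[0,0,0],"linear":[0.5,-0.15,0],"claw":1},{"twist":[0,0,0],"linear":[1,-0.32,0],"claw":1},{"twist":[0,0,0],"linear":[1,-0.32,0],"claw":1},{"twist":[0,0,0],"linear":[1,-0.32,0],"claw":1},{"twist":[0,0,0],"linear":[1,-0.32,0],"claw":1},{"twist":[0,0,0],"linear":[1,-0.32,0],"claw":1},{"twist":[0,0,0],"linear":[1,-0.32,0],"claw":1},{"twist":[0,0,0],"linear":[0.5,-0.15,0],"claw":1},{"twist":[0,0,0],"linear":[0,0,0],"claw":1},{"twist":[0,0,0],"linear":[0,0,0],"claw":1}]'
python3 - <<'E'
from h import *
o=get_obs(); z=np.load('pics/wrist21.npz')
w=atz('wrist21',288.25,271,.1824+.013); M=Rm(o['eef_rot']); off=M.T@(w-[.5311,-.2949,.1824]); print('ring in tool',off)
snap('wrist','wrist22'); im,P=cloud('wrist22'); T=(P-o['tool_pos'])@M
k=(abs(T[...,0])<.035)&(abs(T[...,1])<.008)&(T[...,2]>-.016)&(T[...,2]<.006);q=T[k]*1000;print(q.min(0),q.max(0))
g=P[(P[...,2]>.118)&(P[...,2]<.130)&(np.hypot(P[...,0]-.4998,P[...,1]+.0695)<.02)];print('post',len(g),g.mean(0) if len(g) else '',(g.min(0)+g.max(0))/2 if len(g) else '')
m=((P[...,2]>.117)&(P[...,2]<.131)&(np.hypot(P[...,0]-.4998,P[...,1]+.0695)<.02));v,u=np.nonzero(m);print(u.min(),u.max(),v.min(),v.max())
goto([.4998,-.0695,.18])
cv2.imwrite('pics/w22.png',im[:,:,::-1])
E
```

```text
time: 51.15
tool_pos: [0.5111, -0.1496, 0.1805]
eef_rot: [-180.0, 0.0, 80.0]
force: [0.1, -0.1, -0.2]
gripper_width: 0.0409
gripper_force: 60.7
ring in tool [ 0.001432    0.00104154 -0.01300078]
[-21.01059077  -7.990812   -14.66504343] [22.4091653   7.97369729  2.65311027]
post 267 [ 0.50000722 -0.06940843  0.12292268] [ 0.49964062 -0.06924758  0.1225507 ]
238 256 95 113
now [ 0.5111 -0.15    0.1806] [-1.7998e+02  1.0000e-02  7.9980e+01] shift units [ 3.86 -1.26  0.03]
```

```bash
python3 -m handwheel '[{"twist":[0,0,0],"linear":[0.6,-0.2,0],"claw":1},{"twist":[0,0,0],"linear":[0.8,-0.27,0],"claw":1},{"twist":[0,0,0],"linear":[0.8,-0.27,0],"claw":1},{"twist":[0,0,0],"linear":[0.8,-0.27,0],"claw":1},{"twist":[0,0,0],"linear":[0.55,-0.2,0],"claw":1},{"twist":[0,0,0],"linear":[0.255,-0.09,0.3],"claw":1},{"twist":[0,0,0],"linear":[0,0,0.5],"claw":1},{"twist":[0,0,0],"linear":[0,0,0.5],"claw":1},{"twist":[0,0,0],"linear":[0,0,0.4],"claw":1},{"twist":[0,0,0],"linear":[0,0,0.3],"claw":1},{"twist":[0,0,0],"linear":[0,0,0.2],"claw":1},{"twist":[0,0,0],"linear":[0,0,0],"claw":1},{"twist":[0,0,0],"linear":[0,0,0],"claw":1},{"twist":[0,0,0],"linear":[0,0,0],"claw":1}]'
python3 -c "
from h import *
M=Rm(get_obs()['eef_rot']);goto(np.array([.4999,-.0694,.13])-M@[.0011,.0008,0])"
```

```text
time: 52.6
tool_pos: [0.4989, -0.0697, 0.1371]
eef_rot: [180.0, -0.0, 80.0]
force: [0.1, 0.4, -1.4]
gripper_width: 0.0411
gripper_force: 60.7
now [ 0.4989 -0.0697  0.1371] [179.97  -0.    80.02] shift units [-0.03  0.    0.35]
```

```bash
python3 -m handwheel '[{"twist":[0,0,0],"linear":[-0.03,0,0.2],"claw":1},{"twist":[0,0,0],"linear":[0,0,0.2],"claw":1},{"twist":[0,0,0],"linear":[0,0,0.1],"claw":1},{"twist":[0,0,0],"linear":[0,0,0.1],"claw":1},{"twist":[0,0,0],"linear":[0,0,0.1],"claw":1},{"twist":[0,0,0],"linear":[0,0,0.1],"claw":1},{"twist":[0,0,0],"linear":[0,0,0],"claw":1},{"twist":[0,0,0],"linear":[0,0,0],"claw":1}]'
```

```text
time: 53.4
tool_pos: [0.4986, -0.0702, 0.1208]
eef_rot: [-180.0, -0.0, 80.0]
force: [0.4, -0.5, -0.6]
gripper_width: 0.0407
gripper_force: 60.7
```

```bash
python3 -m handwheel '[{"twist":[0,0,0],"linear":[0,0,0.15],"claw":1},{"twist":[0,0,0],"linear":[0,0,0.15],"claw":1},{"twist":[0,0,0],"linear":[0,0,0.15],"claw":1},{"twist":[0,0,0],"linear":[0,0,0.15],"claw":1},{"twist":[0,0,0],"linear":[0,0,0],"claw":1},{"twist":[0,0,0],"linear":[0,0,0],"claw":1}]'
```

```text
time: 54.0
tool_pos: [0.4986, -0.0701, 0.1087]
eef_rot: [-180.0, -0.0, 80.0]
force: [0.0, -1.0, -0.5]
gripper_width: 0.041
gripper_force: 60.7
```

```bash
python3 -m handwheel '[{"twist":[0,0,0],"linear":[0,0,0.3],"claw":1},{"twist":[0,0,0],"linear":[0,0,0.3],"claw":1},{"twist":[0,0,0],"linear":[0,0,0.3],"claw":1},{"twist":[0,0,0],"linear":[0,0,0.3],"claw":1},{"twist":[0,0,0],"linear":[0,0,0.3],"claw":1},{"twist":[0,0,0],"linear":[0,0,0.3],"claw":1},{"twist":[0,0,0],"linear":[0,0,0.3],"claw":1},{"twist":[0,0,0],"linear":[0,0,0.2],"claw":1},{"twist":[0,0,0],"linear":[0,0,0.2],"claw":1},{"twist":[0,0,0],"linear":[0,0,0],"claw":1},{"twist":[0,0,0],"linear":[0,0,0],"claw":1}]'
```

```text
time: 55.1
tool_pos: [0.4987, -0.0702, 0.0588]
eef_rot: [-180.0, -0.0, 80.0]
force: [-0.5, 0.3, -0.9]
gripper_width: 0.0408
gripper_force: 60.7
```

```bash
python3 -m handwheel '[{"twist":[0,0,0],"linear":[0,0,0.15],"claw":1},{"twist":[0,0,0],"linear":[0,0,0],"claw":0.9},{"twist":[0,0,0],"linear":[0,0,0],"claw":0.6},{"twist":[0,0,0],"linear":[0,0,0],"claw":0.3},{"twist":[0,0,0],"linear":[0,0,0],"claw":0.2},{"twist":[0,0,0],"linear":[0,0,0],"claw":0.2},{"twist":[0,0,0],"linear":[0,0,0],"claw":0.2},{"twist":[0,0,0],"linear":[0,0,0],"claw":0.2},{"twist":[0,0,0],"linear":[0,0,-0.5],"claw":0.2},{"twist":[0,0,0],"linear":[0,0,-1],"claw":0.2},{"twist":[0,0,0],"linear":[0,0,-1],"claw":0.2},{"twist":[0,0,0],"linear":[0,0,-1],"claw":0.2},{"twist":[0,0,0],"linear":[0,0,-1],"claw":0.2},{"twist":[0,0,0],"linear":[0,0,-1],"claw":0.2},{"twist":[0,0,0],"linear":[0,0,-1],"claw":0.2},{"twist":[0,0,0],"linear":[0,0,-1],"claw":0.2},{"twist":[0,0,0],"linear":[0,0,-0.5],"claw":0.2},{"twist":[0,0,0],"linear":[0,0,0],"claw":0.2}]'
python3 -m handwheel '[{"twist":[0,0,0],"linear":[-0.5,0,0],"claw":0.2},{"twist":[0,0,0],"linear":[-1,0,0],"claw":0.2},{"twist":[0,0,0],"linear":[-1,0,0],"claw":0.2},{"twist":[0,0,0],"linear":[-1,0,0],"claw":0.2},{"twist":[0,0,0],"linear":[-1,0,0],"claw":0.2},{"twist":[0,0,0],"linear":[-1,0,0],"claw":0.2},{"twist":[0,0,0],"linear":[0,0,0],"claw":0.2},{"twist":[0,0,0],"linear":[0,0,0],"claw":0.2}]'
cat > pr.py <<'E'
from h import *
import sys
snap('wrist',sys.argv[1]); im,P=cloud(sys.argv[1])
r=np.hypot(P[...,0]-.4999,P[...,1]+.0694); q=P[(r<.022)&(r>.009)&(P[...,2]>.055)]; print(len(q),q.mean(0).round(4),np.percentile(q[:,2],[5,50,95]).round(4),'ctr',(q.min(0)+q.max(0))[:2]/2)
E
python3 pr.py wrist23
python3 -m handwheel '[{"twist":[0,0,0],"linear":[-1,0,0],"claw":0.2},{"twist":[0,0,0],"linear":[-1,0,0],"claw":0.2},{"twist":[0,0,0],"linear":[-1,0,0],"claw":0.2},{"twist":[0,0,0],"linear":[-1,0,0],"claw":0.2},{"twist":[0,0,0],"linear":[-1,0,0],"claw":0.2},{"twist":[0,0,0],"linear":[-1,0,0],"claw":0.2},{"twist":[0,0,0],"linear":[-1,0,0],"claw":0.2},{"twist":[0,0,0],"linear":[-1,0,0],"claw":0.2},{"twist":[0,0,0],"linear":[-1,0,0],"claw":0.2},{"twist":[0,0,0],"linear":[-1,0,0],"claw":0.2},{"twist":[0,0,0],"linear":[-1,0,0],"claw":0.2},{"twist":[0,0,0],"linear":[-1,0,0],"claw":0.2},{"twist":[0,0,0],"linear":[-0.5,0,0],"claw":0.2},{"twist":[0,0,0],"linear":[0,0,0],"claw":0.2},{"twist":[0,0,0],"linear":[0,0,0],"claw":0.2}]'
python3 rg.py wrist24
```

```text
time: 56.9
tool_pos: [0.4991, -0.0703, 0.2171]
eef_rot: [179.9, 0.0, 80.0]
force: [0.5, 0.9, -0.6]
gripper_width: 0.0682
gripper_force: 0.0
time: 57.7
tool_pos: [0.479, -0.1789, 0.2149]
eef_rot: [-179.9, -0.0, 80.0]
force: [-0.8, 0.9, -1.1]
gripper_width: 0.0681
gripper_force: 0.0
1257 [ 0.4987 -0.0722  0.0647] [0.0634 0.0646 0.0659] ctr [ 0.49919138 -0.0701897 ]
time: 59.25
tool_pos: [0.4368, -0.4236, 0.2156]
eef_rot: [-180.0, -0.0, 80.1]
force: [-1.0, -0.1, -0.1]
gripper_width: 0.0685
gripper_force: 0.0
[ 0.4368 -0.4235  0.2157] [-1.800e+02 -3.000e-02  8.011e+01]
[ 238   90   42   42 1176] z 0.0183 circ [ 0.4199 -0.3438] 0.0223 mean [ 0.4204 -0.3443  0.0182] ell [ 0.4204 -0.3444  0.018 ]
now [ 0.4368 -0.4235  0.2157] [-1.800e+02 -3.000e-02  8.011e+01] shift units [ 3.75 -1.49 10.54]
```

Ring A lies flat on the keeper (top at 64.6 mm). Now ring B.

```bash
python3 -m handwheel '[{"twist":[0,0,0],"linear":[0.75,-0.3,0.8],"claw":0.2},{"twist":[0,0,0],"linear":[0.75,-0.3,0.8],"claw":0.2},{"twist":[0,0,0],"linear":[0.75,-0.3,0.8],"claw":0.2},{"twist":[0,0,0],"linear":[0.75,-0.3,0.8],"claw":0.2},{"twist":[0,0,0],"linear":[0.75,-0.3,0.8],"claw":0.2},{"twist":[0,0,0],"linear":[0,0,1],"claw":0.2},{"twist":[0,0,0],"linear":[0,0,1],"claw":0.2},{"twist":[0,0,0],"linear":[0,0,1],"claw":0.2},{"twist":[0,0,0],"linear":[0,0,1],"claw":0.2},{"twist":[0,0,0],"linear":[0,0,0.8],"claw":0.2},{"twist":[0,0,0],"linear":[0,0,0.7],"claw":0.2},{"twist":[0,0,0],"linear":[0,0,0.5],"claw":0.2},{"twist":[0,0,0],"linear":[0,0,0.3],"claw":0.2},{"twist":[0,0,0],"linear":[0,0,0.2],"claw":0.2},{"twist":[0,0,0],"linear":[0,0,0],"claw":0.2},{"twist":[0,0,0],"linear":[0,0,0],"claw":0.2}]'
python3 -c "
from h import *
goto([.4203,-.3441,.005])"
```

```text
time: 60.9
tool_pos: [0.42, -0.3458, 0.0062]
eef_rot: [180.0, 0.0, 80.0]
force: [-0.7, -0.1, -0.4]
gripper_width: 0.0685
gripper_force: 0.0
now [ 0.42   -0.3458  0.0062] [1.7997e+02 1.0000e-02 8.0030e+01] shift units [0.09 0.   0.06]
```

```bash
python3 -m handwheel '[{"twist":[0,0,0],"linear":[0.09,0,0.06],"claw":0.3},{"twist":[0,0,0],"linear":[0,0,0],"claw":0.4},{"twist":[0,0,0],"linear":[0,0,0],"claw":0.5},{"twist":[0,0,0],"linear":[0,0,0],"claw":0.6},{"twist":[0,0,0],"linear":[0,0,0],"claw":0.8},{"twist":[0,0,0],"linear":[0,0,0],"claw":1},{"twist":[0,0,0],"linear":[0,0,0],"claw":1},{"twist":[0,0,0],"linear":[0,0,0],"claw":1},{"twist":[0,0,0],"linear":[0,0,-0.2],"claw":1},{"twist":[0,0,0],"linear":[0,0,-0.6],"claw":1},{"twist":[0,0,0],"linear":[0,0,-1],"claw":1},{"twist":[0,0,0],"linear":[0,0,-1],"claw":1},{"twist":[0,0,0],"linear":[0,0,-1],"claw":1},{"twist":[0,0,0],"linear":[0,0,-1],"claw":1},{"twist":[0,0,0],"linear":[0,0,-1],"claw":1},{"twist":[0,0,0],"linear":[0,0,-1],"claw":1},{"twist":[0,0,0],"linear":[0,0,-1],"claw":1},{"twist":[0,0,0],"linear":[0,0,-1],"claw":1},{"twist":[0,0,0],"linear":[0,0,0],"claw":1},{"twist":[0,0,0],"linear":[0,0,0],"claw":1}]'
cat > hold.py <<'E'
from h import *
import sys
o=get_obs(); M=Rm(o['eef_rot']); snap('wrist',sys.argv[1]); im,P=cloud(sys.argv[1]); T=(P-o['tool_pos'])@M
k=(abs(T[...,0])<.035)&(abs(T[...,1])<.008)&(T[...,2]>-.016)&(T[...,2]<.006);q=T[k]*1000;print('ring',q.min(0),q.max(0),np.median(q[:,2]))
goto([.4999,-.0694,.18])
E
python3 hold.py wrist25
```

```text
time: 62.9
tool_pos: [0.4199, -0.344, 0.181]
eef_rot: [180.0, 0.0, 80.0]
force: [0.2, 0.1, 0.0]
gripper_width: 0.0413
gripper_force: 60.7
ring [-21.49344     -7.99988269 -14.95432209] [21.75730116  7.99839842  1.91180325] -12.637470637376286
now [ 0.4197 -0.3439  0.1804] [-179.98   -0.     80.02] shift units [14.21  1.57  0.02]
```

```bash
python3 -m handwheel '[{"twist":[0,0,0],"linear":[0.5,0.1,0],"claw":1},{"twist":[0,0,0],"linear":[1,0.1,0],"claw":1},{"twist":[0,0,0],"linear":[1,0.1,0],"claw":1},{"twist":[0,0,0],"linear":[1,0.1,0],"claw":1},{"twist":[0,0,0],"linear":[1,0.1,0],"claw":1},{"twist":[0,0,0],"linear":[1,0.1,0],"claw":1},{"twist":[0,0,0],"linear":[1,0.1,0],"claw":1},{"twist":[0,0,0],"linear":[1,0.1,0],"claw":1},{"twist":[0,0,0],"linear":[1,0.1,0],"claw":1},{"twist":[0,0,0],"linear":[1,0.1,0],"claw":1},{"twist":[0,0,0],"linear":[1,0.1,0],"claw":1},{"twist":[0,0,0],"linear":[1,0.1,0],"claw":1},{"twist":[0,0,0],"linear":[1,0.1,0],"claw":1},{"twist":[0,0,0],"linear":[1,0.1,0],"claw":1},{"twist":[0,0,0],"linear":[0.5,0.1,0],"claw":1},{"twist":[0,0,0],"linear":[0.19,0.01,0.3],"claw":1},{"twist":[0,0,0],"linear":[0,0,0.5],"claw":1},{"twist":[0,0,0],"linear":[0,0,0.6],"claw":1},{"twist":[0,0,0],"linear":[0,0,0.5],"claw":1},{"twist":[0,0,0],"linear":[0,0,0.2],"claw":1}]'
python3 -m handwheel '[{"twist":[0,0,0],"linear":[0,0,0],"claw":1},{"twist":[0,0,0],"linear":[0,0,0],"claw":1},{"twist":[0,0,0],"linear":[0,0,0],"claw":1}]'
python3 -c "
from h import *
goto([.4987,-.0695,.12])"
```

```text
time: 64.95
tool_pos: [0.4982, -0.0701, 0.137]
eef_rot: [-179.9, 0.0, 80.0]
force: [-0.7, -0.2, -0.3]
gripper_width: 0.0414
gripper_force: 60.7
time: 65.25
tool_pos: [0.4992, -0.0697, 0.1389]
eef_rot: [180.0, -0.0, 80.0]
force: [0.2, 0.1, 0.2]
gripper_width: 0.0414
gripper_force: 60.7
now [ 0.4992 -0.0697  0.1389] [179.97  -0.    80.02] shift units [ 0.01 -0.02  0.95]
```

```bash
python3 -m handwheel '[{"twist":[0,0,0],"linear":[0.01,-0.02,0.2],"claw":1},{"twist":[0,0,0],"linear":[0,0,0.2],"claw":1},{"twist":[0,0,0],"linear":[0,0,0.1],"claw":1},{"twist":[0,0,0],"linear":[0,0,0.1],"claw":1},{"twist":[0,0,0],"linear":[0,0,0.1],"claw":1},{"twist":[0,0,0],"linear":[0,0,0.1],"claw":1},{"twist":[0,0,0],"linear":[0,0,0.1],"claw":1},{"twist":[0,0,0],"linear":[0,0,0],"claw":1},{"twist":[0,0,0],"linear":[0,0,0],"claw":1}]'
python3 -m handwheel '[{"twist":[0,0,0],"linear":[0,0,0.15],"claw":1},{"twist":[0,0,0],"linear":[0,0,0.15],"claw":1},{"twist":[0,0,0],"linear":[0,0,0.15],"claw":1},{"twist":[0,0,0],"linear":[0,0,0],"claw":1},{"twist":[0,0,0],"linear":[0,0,0],"claw":1}]'
```

```text
time: 66.15
tool_pos: [0.4986, -0.0694, 0.1206]
eef_rot: [-180.0, -0.0, 80.0]
force: [-0.1, 0.6, -1.0]
gripper_width: 0.0411
gripper_force: 60.7
time: 66.65
tool_pos: [0.4986, -0.0693, 0.1115]
eef_rot: [-180.0, -0.0, 80.0]
force: [-1.2, -0.5, -0.6]
gripper_width: 0.0412
gripper_force: 60.7
```

```bash
python3 -m handwheel '[{"twist":[0,0,0],"linear":[0,0,0.3],"claw":1},{"twist":[0,0,0],"linear":[0,0,0.3],"claw":1},{"twist":[0,0,0],"linear":[0,0,0.3],"claw":1},{"twist":[0,0,0],"linear":[0,0,0.3],"claw":1},{"twist":[0,0,0],"linear":[0,0,0.3],"claw":1},{"twist":[0,0,0],"linear":[0,0,0.3],"claw":1},{"twist":[0,0,0],"linear":[0,0,0.1],"claw":1},{"twist":[0,0,0],"linear":[0,0,0],"claw":1},{"twist":[0,0,0],"linear":[0,0,0],"claw":0.9},{"twist":[0,0,0],"linear":[0,0,0],"claw":0.6},{"twist":[0,0,0],"linear":[0,0,0],"claw":0.3},{"twist":[0,0,0],"linear":[0,0,0],"claw":0.2},{"twist":[0,0,0],"linear":[0,0,0],"claw":0.2},{"twist":[0,0,0],"linear":[0,0,0],"claw":0.2},{"twist":[0,0,0],"linear":[0,0,0],"claw":0.2}]'
python3 -m handwheel '[{"twist":[0,0,0],"linear":[0,0,-0.5],"claw":0.2},{"twist":[0,0,0],"linear":[0,0,-1],"claw":0.2},{"twist":[0,0,0],"linear":[0,0,-1],"claw":0.2},{"twist":[0,0,0],"linear":[0,0,-1],"claw":0.2},{"twist":[0,0,0],"linear":[0,0,-1],"claw":0.2},{"twist":[0,0,0],"linear":[0,0,-1],"claw":0.2},{"twist":[0,0,0],"linear":[0,0,-1],"claw":0.2},{"twist":[0,0,0],"linear":[0,0,-1],"claw":0.2},{"twist":[0,0,0],"linear":[-0.5,0,-0.5],"claw":0.2},{"twist":[0,0,0],"linear":[-1,0,-0.5],"claw":0.2},{"twist":[0,0,0],"linear":[-1,0,0],"claw":0.2},{"twist":[0,0,0],"linear":[-1,0,0],"claw":0.2},{"twist":[0,0,0],"linear":[-1,0,0],"claw":0.2},{"twist":[0,0,0],"linear":[-1,0,0],"claw":0.2},{"twist":[0,0,0],"linear":[0,0,0],"claw":0.2},{"twist":[0,0,0],"linear":[0,0,0],"claw":0.2}]'
python3 pr.py wrist26; python3 kr.py wrist27
python3 - <<'E'
from h import *
im,P=cloud('wrist26');D=indeck(P)
m=(abs(D[...,0])<.1)&(D[...,1]<-.06)&(D[...,1]>-.072)&(abs(D[...,0]-.02)<.03);print('rail z',np.median(D[m][:,2]))
snap('top','top28');im,P=cloud('top28')
m=(im.max(2)<60)&(P[...,2]>.05)&(P[...,2]<.12)&(P[...,0]<.56)&(P[...,0]>.45)&(P[...,1]>.22)&(P[...,1]<.42);q=P[m];print('handle',len(q),q.mean(0))
E
```

```text
time: 68.15
tool_pos: [0.4986, -0.0694, 0.0736]
eef_rot: [180.0, -0.0, 80.0]
force: [-0.5, 0.9, -0.7]
gripper_width: 0.0687
gripper_force: 0.0
time: 69.75
tool_pos: [0.4795, -0.1776, 0.2441]
eef_rot: [180.0, -0.0, 80.0]
force: [-0.0, -0.4, 0.1]
gripper_width: 0.0679
gripper_force: 0.0
1279 [ 0.4991 -0.0707  0.0794] [0.0781 0.0796 0.0809] ctr [ 0.49919518 -0.06976935]
[-0.0292 -0.1975  0.2164] [ 0.4797 -0.1769  0.244 ]
groove -38 365 top [11.1 12.8] y [-45.7  -1.8] x by y [np.float64(-36.1), np.float64(-36.0), np.float64(nan), np.float64(nan)]
groove -20 341 top [11.1 13.3] y [-43.1  -2.1] x by y [np.float64(-18.2), np.float64(-18.1), np.float64(nan), np.float64(nan)]
groove -2 318 top [11.1 13. ] y [-40.9  -2.4] x by y [np.float64(-0.4), np.float64(-0.2), np.float64(nan), np.float64(nan)]
groove 16 358 top [11.1 13. ] y [-45.4  -2.6] x by y [np.float64(17.4), np.float64(17.8), np.float64(nan), np.float64(nan)]
groove 52 323 top [11.2 13.1] y [-43.  -3.] x by y [np.float64(53.5), np.float64(53.9), np.float64(nan), np.float64(nan)]
rail z 0.010624772494741941
handle 104 [0.50697449 0.31926112 0.08670725]
  return _methods._mean(a, axis=axis, dtype=dtype,
  ret = ret.dtype.type(ret / rcount)
```

```bash
python3 -c "
from plant import close_job
print(close_job())"
```

```text
the job is handed in; nothing more can be done
None
```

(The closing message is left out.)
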